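# Seal a batch of jars in the swivel jar sealer

## Task

Seal the jars that stand about on the worktop. Lift the sealer's sprung knob, swing the carrier to its loading stop (jar pads on the robot's side, out from under the hood) and let the plunger drop home; stand every jar upright in the middle of a pad of its own, swing the carrier to the sealing stop under the hood and let the plunger drop home, and only then press the start button fully down and let it up again. Swing the carrier back to the loading stop, locked, stand all the jars upright in the wooden tray, and leave the other kitchen things where they are.

Things in the scene. Friction and masses are not known exactly. Their poses are not given: they have to be found in the camera images.
- sealer: fixed table-top jar sealer: round grey base plate, 330 mm across, 23 mm high. Origin on the carrier's vertical turning axis at worktop height; z up. Two steel pointers on the plate's rim mark the knob's two stops: at 323 deg (loading) and 158 deg (sealing) in its own frame, from x towards y. Its place and yaw (within 0.15 rad of the world's) vary
- hood (a point): a point on the hood's upper face, 120 mm from the axis in the direction 60 deg of the sealer's frame. See-through flat hood, z = 110 to 118 mm, from 50 to 195 mm from the axis in that direction, 108 mm to either side; two white posts at its outer edge; rubber sealing cups below it down to z = 98 mm; on its outer part a white housing 85 by 130 mm, top at 160 mm, with the start button on it
- carrier (a joint): angle of the turning carrier, an aluminium disc 300 mm across, top at z = 36 mm, flat but for the knob. 0 at the loading stop, 2.880 rad at the sealing stop; grows clockwise seen from above (the knob stands at 323 deg minus this value in the sealer's frame). End stops 0.03 rad beyond both. Friction about 1 N at the knob. Starts somewhere in between
- plunger (a joint): height of the sprung plunger in m: 0 = home in a stop slot (carrier locked), about 0.014 = riding on the plate between stops (carrier free to turn), 0.020 = fully lifted. The spring pushes it down with 4 N (home) to 7 N (lifted). Lifted 14 mm or more it leaves a slot; it drops in by itself within about 2 mm (0.015 rad) of one. It starts riding between the stops
- knob_mid (a point): on the axis of the black ribbed plunger knob, an upright cylinder 26 mm across and 38 mm tall that spins freely on its stem; this point is 22 mm above its lower end, 16 mm below its top, and 80 mm above the worktop when home. It stands on the carrier 130 mm from the turning axis over a steel sleeve (radius 14 mm, top at z = 56 mm). Lift it and move it round the axis to turn the carrier
- start (a joint): travel of the start button in m: 0 up, 0.006 fully down; springs back. Fully down takes 5 N
- start_top (a point): centre of the top face of the round grey start button (radius 16 mm, in a dark ring) on the housing above the hood, about 182 mm above the worktop; it is pressed straight down
- pad0 (a point): centre of jar pad 0, a round dark-rimmed mark, 66 mm in diameter, flat on the carrier's top (z = 36 mm), 95 mm from the turning axis; it turns with the carrier. The pads are 50 deg apart; in the sealer's frame pad 0 lies at the angle 175 deg minus the carrier angle
- pad1 (a point): centre of jar pad 1, a round dark-rimmed mark, 66 mm in diameter, flat on the carrier's top (z = 36 mm), 95 mm from the turning axis; it turns with the carrier. The pads are 50 deg apart; in the sealer's frame pad 1 lies at the angle 225 deg minus the carrier angle
- pad2 (a point): centre of jar pad 2, a round dark-rimmed mark, 66 mm in diameter, flat on the carrier's top (z = 36 mm), 95 mm from the turning axis; it turns with the carrier. The pads are 50 deg apart; in the sealer's frame pad 2 lies at the angle 275 deg minus the carrier angle
- jar0: small closed jar, amber glass with a flat steel screw lid, a plain upright cylinder 50 mm in diameter and 55 mm tall, 0.1 to 0.2 kg; origin at the centre of its underside, z up along its axis. It may be absent. All jars are alike. It starts standing on the worktop to the left (+y) of the sealer
- jar1: small closed jar, amber glass with a flat steel screw lid, a plain upright cylinder 50 mm in diameter and 55 mm tall, 0.1 to 0.2 kg; origin at the centre of its underside, z up along its axis. It may be absent. All jars are alike. It starts standing on the worktop to the left (+y) of the sealer
- jar2: small closed jar, amber glass with a flat steel screw lid, a plain upright cylinder 50 mm in diameter and 55 mm tall, 0.1 to 0.2 kg; origin at the centre of its underside, z up along its axis. It may be absent. All jars are alike. It starts standing on the worktop to the left (+y) of the sealer
- tray: fixed shallow wooden tray to the right (-y), 150 mm (its x) by 280 mm (its y) outside, rim 18 mm high, walls 5 mm, floor 5 mm thick; origin at the centre of its underside, z up. Its place and yaw vary
- mug: white mug, bystander, 80 mm wide, 90 mm tall
- pepper_mill: dark wooden pepper mill, bystander, 52 mm wide, 150 mm tall
- tin: food can, bystander, 74 mm wide, 100 mm tall
- bowl: white bowl, bystander, 100 mm wide, 50 mm tall
- sponge: yellow sponge block, bystander, 70 by 110 by 30 mm
Things that resemble listed ones, but are neither listed nor needed, are in the scene too. What is shaped like the jar0 but black is not meant.

How it is judged:
By the outcome, as a careful person would: the job done as asked, in the order asked, and still so for the second after the job is handed in, with the robot touching nothing.
Of jar0, jar1, jar2 only 2 to 3 are there at a start; the rules pass over those that are not, and their reading is None.
At some moment in a run one of jar0, jar1, jar2 may be knocked a few centimetres aside while the robot is not near it.
Once in a run the grip may slacken for a moment while it holds something.
It also fails if it takes over 210 s, if anything falls off the work surface, if the arm or the gripper's body presses on something with over 40 N, if the wrist force passes 120 N, or if a joint passes its speed limit or range.

## Robot

A 7-joint arm with a two-finger parallel gripper is mounted at the origin on the work surface. World frame = base frame: x ahead of the robot, y to its left, z up, the work surface at z = 0. Lengths are in m, angles in degrees, forces in N, time in s.
With the tool pointing down it reaches from about 0.425 to 0.875 m from the base axis. Payload 4.7 kg.
Tool frame: the origin (TCP) lies midway between the tips of the shut fingers; the grasp point (between the pads) lies env.grip_point_offset behind it (env.grip_point_offset is the distance from the TCP to the grasp point, in m); x points along the fingers, y is the direction in which the jaws open and shut, and the axes are right-handed (so a half turn about x gives the same grasp; the last joint's range is limited). The gripper opens to 87 mm and grips with 3 to 60 N. Pads are 19 mm wide; open, the fingers measure 117 mm over their backs; the gripper's body (75 mm by 190 mm) begins 51 mm behind the grasp point.
Start: joints at [-68.978, 18.392, -4.016, 83.108, 1.295, 78.541, -3.26], TCP at [0.225, 0.61, 0.223] pointing down, gripper open.
Joint ranges: [-163.93, 163.93], [-17.29, 119.83], [-79.2, 71.16], [3.27, 140.29], [-89.18, 269.18], [5.43, 117.66], [-154.24, 154.24]. Speed limits (degrees/s): [147.25, 147.25, 180, 180, 180, 180, 180].

## Interface

Orientations are given as [roll, pitch, yaw] about the fixed x, y, z axes, in that order (R = Rz(yaw) Ry(pitch) Rx(roll)).
In Python, from cell import readout, read_camera, camera_params, sign_off, spot_in, pinpoint, env gives the robot as it stands.
- The arm moves only by the shell command python3 -m pendant 'ROWS' [OPENING] [FORCE]. ROWS is a JSON object of lists of equal length, an entry for each row: "xyz": the shift along the world's x, y, z in m, a list of three; "turn": the turn about the world's z in rad. A call has 1 to 10 rows; each row shifts and turns the pose as measured when the row begins; what a row does not reach is not made up. A row lasts 1/8 s, in which the tool goes at most 62.5 mm and 10.7 degrees, less where a joint would pass 70% of its speed; a pose out of reach is approached as far as the arm can. A call is refused whole if a number of a shift passes 0.0625 or a number of a turn 0.188, either way. A call with a gripper value outside its range is refused whole. OPENING is the opening, from 0 (shut) to 1 (fully open), set as the call begins (- or left out, the last holds). The fingers move at their own pace and stop on an object; FORCE is the grip in N (left out, the last holds). Time passes only in rows, so rows that do not move let the fingers close. It gives the time, the measured TCP pose, the force and the opening at its end, in the units of the state.
- readout.get_obs(): the state, without advancing time (a new reading comes with each control period).
- read_camera(name): name is "scene" or "top"; returns the picture (480x640x3 uint8, red, green, blue); there is no depth.
- camera_params(name): a dict with "fx", "fy", "cx", "cy" (pixels), "rvec" (rotation vector, rad) and "tvec" (3), from world to camera coordinates, as OpenCV has them. Camera axes: x right, y down, z forward; pixel columns grow to the right and rows downward; lengths in m; the calibration is good to about 2 mm. A picture is of the moment at which its call begins. camera_params takes no time and is no camera call.
- sign_off(): hands the job in, once; it reports no verdict.
Trained networks look in the newest picture that a camera, given by its name, has taken for a name from the list of things; names that differ only in an ending like _2 or _b are one class to them, and where a whole thing is asked for, a point or a joint stands for the part that bears it (a point fixed in the world has none). Each returns a list of dicts, best first, with "score" (0 to 1); they miss things now and then, are a little off and sometimes report something else, mostly with a low value. They report only what shows in the picture. A call takes as long as a camera call. They do not tell look-alikes from the thing itself.
- spot_in(camera, name): "at" ([x, y, z] in m, in the coordinates of the camera as it stood for that picture, good to about 4 mm: the middle of the surface that is visible of it).
- pinpoint(camera, name): "at" ([x, y, z] in m, in the coordinates of the camera as it stood for that picture, good to about 4 mm: a listed point, or the origin of a listed thing).
The state is a dict: "time_s": time; "qpos": joint angles; "joint_velocities": joint speeds; "effort": joint torques, N m; "tool_pos": TCP position; "tool_rot": TCP orientation; "force": force on the tool from outside, world axes, zero at the start; "wrist_torque": the same for the moment, N m; "grip_width": finger opening in m.
Only numpy, scipy, OpenCV 4.12 (cv2) and the standard library are available. Lean on these libraries where they do the work, as an engineer would, in place of code of your own. Each camera call takes 0.05 s, during which the arm holds its last target.

## Working session

There is one attempt and no reset: what is moved stays moved. The work goes in short steps, Python scripts to look and compute and a shell command to move; the robot and the scene stay as the last step left them, time stands still between calls to the robot, and variables do not carry over. Pictures are saved under pics/ and viewed, and the job is handed in when it is done.

```bash
ls; mkdir -p pics
cat > h.py <<'E'
from cell import readout, read_camera, camera_params, sign_off, spot_in, pinpoint, env
import numpy as np, cv2
def toworld(cam,p):
    c=camera_params(cam);R,_=cv2.Rodrigues(np.array(c['rvec'],float));return R.T@(np.array(p)-np.array(c['tvec']))
def topix(cam,p):
    c=camera_params(cam);R,_=cv2.Rodrigues(np.array(c['rvec'],float));q=R@np.array(p,float)+np.array(c['tvec'])
    return np.array([c['fx']*q[0]/q[2]+c['cx'],c['fy']*q[1]/q[2]+c['cy']])
def ray(cam,u,v,z):
    c=camera_params(cam);R,_=cv2.Rodrigues(np.array(c['rvec'],float));o=-R.T@np.array(c['tvec'])
    d=R.T@np.array([(u-c['cx'])/c['fx'],(v-c['cy'])/c['fy'],1]);return o+d*(z-o[2])/d[2]
def snap(cam,f,crop=None,s=1):
    im=read_camera(cam)[:,:,::-1]
    if crop: im=im[crop[1]:crop[3],crop[0]:crop[2]]
    if s!=1: im=cv2.resize(im,None,fx=s,fy=s,interpolation=cv2.INTER_CUBIC)
    cv2.imwrite('pics/'+f,im)
def find(cam,name,fn=pinpoint):
    for d in fn(cam,name):
        w=toworld(cam,d['at']);print(cam,name,round(d['score'],2),np.round(w,4),np.round(topix(cam,w)))
np.set_printoptions(suppress=True)
E
python3 - <<'E'
from h import *
print(env.grip_point_offset, readout.get_obs())
snap('top','t0.png');snap('scene','s0.png')
for c in ('top','scene'):
    print(c,camera_params(c)['tvec'])
    for n in ('sealer','knob_mid','hood','start_top','pad0','pad1','pad2','jar0','tray'): find(c,n)
E
```

```text
pics
0.0187 {'time_s': 0.0, 'qpos': array([-68.97703972,  18.44024877,  -4.01575812,  83.17523234,
         1.29606815,  78.541115  ,  -3.26055513]), 'joint_velocities': array([-0.03060292, -0.07733199,  0.03035656,  0.09975735, -0.01554211,
        0.03175859, -0.05760172]), 'effort': array([  0.00014776, -49.12929654,  -0.40356344, -31.25261664,
        -0.06381594,   0.04354723,   0.00016231]), 'tool_pos': array([0.22446326, 0.60941692, 0.22144519]), 'tool_rot': array([ -86.52578204,   89.88850432, -106.73911213]), 'force': array([ 0.4996799 , -0.60048682,  0.4508719 ]), 'wrist_torque': array([0.04543653, 0.00820885, 0.03212316]), 'grip_width': 0.08705038809646722}
top [0.04223919 0.55048389 1.05021168]
top sealer 0.84 [0.5702 0.078  0.0059] [313. 237.]
top sealer 0.28 [0.479  0.0655 0.0336] [317. 274.]
top knob_mid 0.69 [ 0.5005 -0.0312  0.095 ] [360. 262.]
top hood 0.7 [0.6412 0.1767 0.1189] [265. 197.]
top pad0 0.71 [0.5713 0.1738 0.0358] [271. 235.]
top pad0 0.7 [0.4962 0.1388 0.0377] [286. 267.]
top pad0 0.62 [0.4757 0.0609 0.0339] [319. 276.]
top pad0 0.34 [0.3924 0.2893 0.0
[... 1052 characters left out ...]
4912 0.1424 0.0338] [353. 288.]
scene pad0 0.89 [0.5646 0.175  0.0362] [341. 303.]
scene pad0 0.88 [0.4763 0.0649 0.0332] [339. 273.]
scene pad1 0.93 [0.4912 0.1424 0.0338] [353. 288.]
scene pad1 0.89 [0.5646 0.175  0.0362] [341. 303.]
scene pad1 0.88 [0.4763 0.0649 0.0332] [339. 273.]
scene pad2 0.93 [0.4912 0.1424 0.0338] [353. 288.]
scene pad2 0.89 [0.5646 0.175  0.0362] [341. 303.]
scene pad2 0.88 [0.4763 0.0649 0.0332] [339. 273.]
scene jar0 0.98 [0.446  0.3988 0.0024] [430. 338.]
scene jar0 0.87 [0.3018 0.2153 0.0011] [417. 283.]
scene jar0 0.82 [0.3906 0.287  0.    ] [414. 308.]
scene jar0 0.66 [ 0.2822  0.309  -0.0003] [446. 297.]
scene tray 0.76 [ 0.5351 -0.3273 -0.0028] [248. 231.]
```

View pics/t0.png

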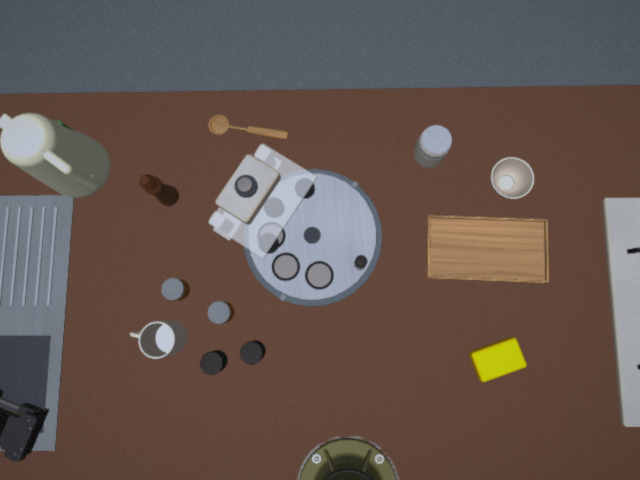

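View pics/s0.png

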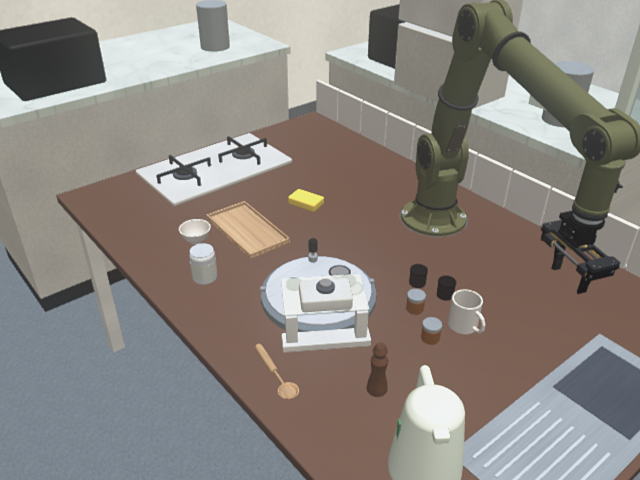

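Run:
```python
from h import *
snap('top','t0c.png',(150,250,310,390),5)
snap('top','t0d.png',(220,150,420,310),4)
```

```text
(no output)
```

View pics/t0c.png

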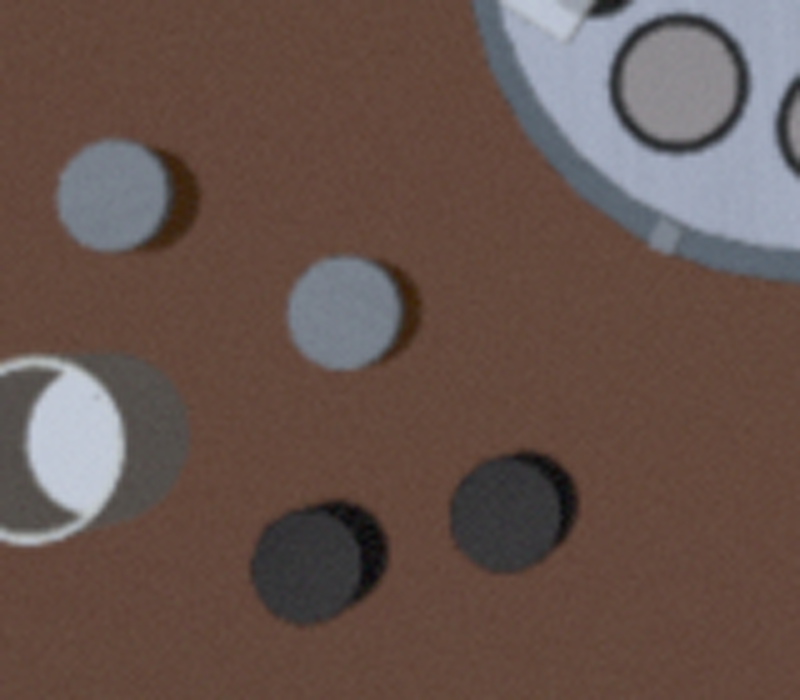

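View pics/t0d.png

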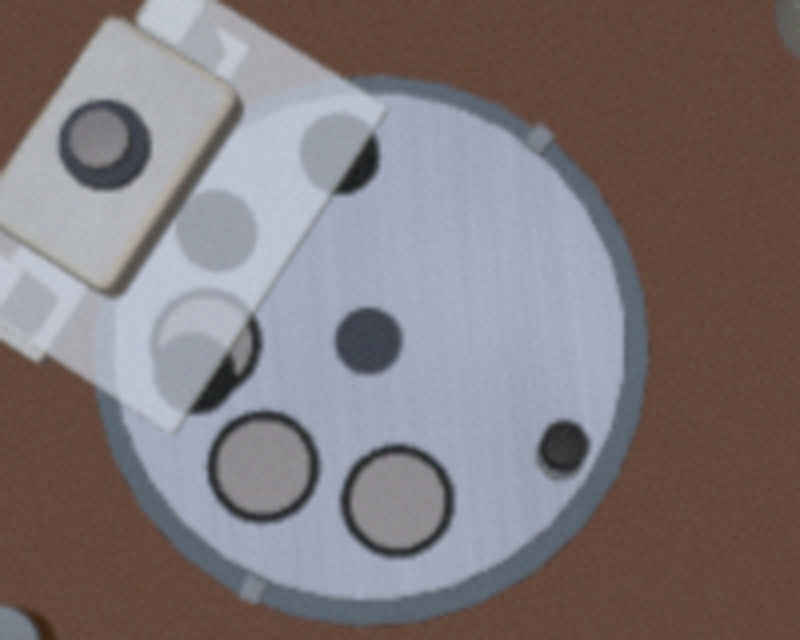

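The scene shows two steel-lidded amber jars, at top pixels (173,289) and (219,313). In the scene view their sides are amber under a grey lid. The items at (212,362) and (251,352) are the same shape but all black, so they are look-alikes and I leave them. Next I fit the sealer's frame.

```bash
cat >> h.py <<'E'
def U(a): a=np.radians(a);return np.array([np.cos(a),np.sin(a)])
E
python3 - <<'E'
from h import *
from scipy.optimize import least_squares
f=lambda x,y:(220+x/4,150+y/4)
p1=ray('top',*f(540,137),.026)[:2]; p2=ray('top',*f(254,588),.026)[:2]
cap=ray('top',*f(369,341),.038)[:2]
pads=[ray('top',*f(264,466),.036)[:2],ray('top',*f(397,500),.036)[:2]]
print(p1,p2,cap,pads,np.linalg.norm(p1-cap),np.linalg.norm(p2-cap))
d=(p1-cap);print('yaw', (np.degrees(np.arctan2(d[1],d[0]))-323)%360);d=p2-cap;print((np.degrees(np.arctan2(d[1],d[0]))-158)%360)
# contour fit of plate rim by colour edges
def res(p):
    c=p[:2]
    r=[]
    P1=[pads[0],pads[1],[.491,.1424],[.4763,.0649],[.5646,.175],[.5713,.1738]]
    for pp,k in zip(P1,(1,2,1,2,0,0)):
        e=c+.095*U(175+50*k-p[3]+p[2])-pp; r+=list(e*(1 if k else .5))
    for a,pp in ((323,p1),(158,p2)): r+=list(c+.158*U(a+p[2])-pp)
    r+=list(c-cap); r+=list((c+.13*U(323-p[3]+p[2])-[.5015,-.029])*.5)
    r+=list((c+.12*U(60+p[2])-[.638,.1785])*.5)
    return np.array(r)
s=least_squares(res,[.57,.078,0,86]);print(s.x);print(np.round(res(s.x)*1000,1))
c=s.x
for n,a in (('load',323),('seal',158),('now',323-c[3])): print(n,c[:2]+.13*U(a+c[2]))
o=readout.get_obs()
from scipy.spatial.transform import Rotation as R
print(R.from_euler('xyz',o['tool_rot'],degrees=True).as_matrix())
for n in('knob_mid',): find('top',n,spot_in);find('scene',n,spot_in)
E
```

```text
[ 0.69394922 -0.02364537] [0.42735756 0.14436224] [0.56967881 0.07739955] [array([0.49721503, 0.13813064]), array([0.47723954, 0.06116408])] 0.16016619340851182 0.15728744623827248
yaw 357.88526093960877
356.8028349941826
[ 0.56975279  0.07904562 -2.73681934 81.85416172]
[-0.7  1.5 -0.9  0.7  5.5 -2.8  0.  -3.   2.2 -0.5 -1.1  0.1 -2.7  1.7
 -1.1  0.8  0.1  1.6  0.1 -1.3 -1.7  0.7]
load [ 0.66972135 -0.00405845]
seal [0.45168166 0.13344423]
now [ 0.50165205 -0.0316896 ]
[[ 0.00007943  0.34547844  0.93842668]
 [ 0.00011717  0.93842668 -0.34547844]
 [-0.99999999  0.0001374   0.00003406]]
```

```bash
python3 -m pendant '{"xyz":[[0.014,-0.032,0],[0.014,-0.032,0],[0.014,-0.032,0],[0.014,-0.032,0],[0.014,-0.032,0],[0.014,-0.032,0],[0.014,-0.032,0],[0.014,-0.032,0],[0.014,-0.032,0],[0.014,-0.032,0]],"turn":[-0.09,-0.09,-0.09,-0.09,-0.09,-0.09,-0.09,-0.09,-0.09,-0.09]}' 1 30
```

```text
time_s: 2.45
tool_pos: [0.3667, 0.2806, 0.2229]
tool_rot: [132.5, 89.8, 59.0]
force: [0.8, 0.6, 1.3]
grip_width: 0.0872
```

```bash
python3 -m pendant '{"xyz":[[0.014,-0.032,0],[0.014,-0.032,0],[0.014,-0.032,0],[0.014,-0.032,0],[0.014,-0.032,0],[0.014,-0.032,0],[0.014,-0.032,0],[0.014,-0.032,0],[0.014,-0.032,0],[0.014,-0.032,0]],"turn":[-0.09,-0.09,-0.09,-0.09,-0.09,-0.09,-0.09,-0.09,-0.09,-0.09]}' 1 30
cat >> h.py <<'E'
from scipy.spatial.transform import Rotation as R
def st(tgt=None,jaw=None):
    o=readout.get_obs();M=R.from_euler('xyz',o['tool_rot'],degrees=True).as_matrix()
    j=np.degrees(np.arctan2(M[1,1],M[0,1]))
    print('t',round(o['time_s'],2),'tcp',np.round(o['tool_pos'],4),'jaw',round(j,1),'F',np.round(o['force'],1),'w',round(o['grip_width'],4),'j7',round(o['qpos'][6]))
    if tgt is not None: print('to go',np.round(np.array(tgt)-o['tool_pos'],4))
    if jaw is not None: print('turn',np.radians((jaw-j+90)%180-90))
E
python3 -c "
from h import *
st([.5017,-.0315,.085],-33)"
```

```text
time_s: 3.7
tool_pos: [0.5113, -0.063, 0.2238]
tool_rot: [141.9, 89.6, 13.3]
force: [0.3, -0.2, 0.3]
grip_width: 0.0871
t 3.7 tcp [ 0.5113 -0.063   0.2238] jaw -38.6 F [ 0.3 -0.2  0.3] w 0.0871 j7 -34
to go [-0.0096  0.0315 -0.1388]
turn 0.09747864687330052
```

```bash
python3 -m pendant '{"xyz":[[-0.005,0.016,-0.03],[-0.005,0.016,-0.03],[0,0,-0.03],[0,0,-0.02],[0,0,0]],"turn":[0.05,0.047,0,0,0]}' 1 30
python3 -c "
from h import *
st([.5017,-.0315,.080],-33)
snap('top','t1.png',(300,180,420,280),6)
snap('scene','s1.png',(240,180,400,300),5)"
```

```text
time_s: 4.32
tool_pos: [0.5006, -0.0412, 0.1117]
tool_rot: [128.8, 89.4, 4.6]
force: [-0.0, -0.3, 0.1]
grip_width: 0.0868
t 4.33 tcp [ 0.5006 -0.0412  0.1117] jaw -34.2 F [-0.  -0.3  0.1] w 0.0868 j7 -29
to go [ 0.0011  0.0097 -0.0317]
turn 0.021266894221701096
```

View pics/s1.png

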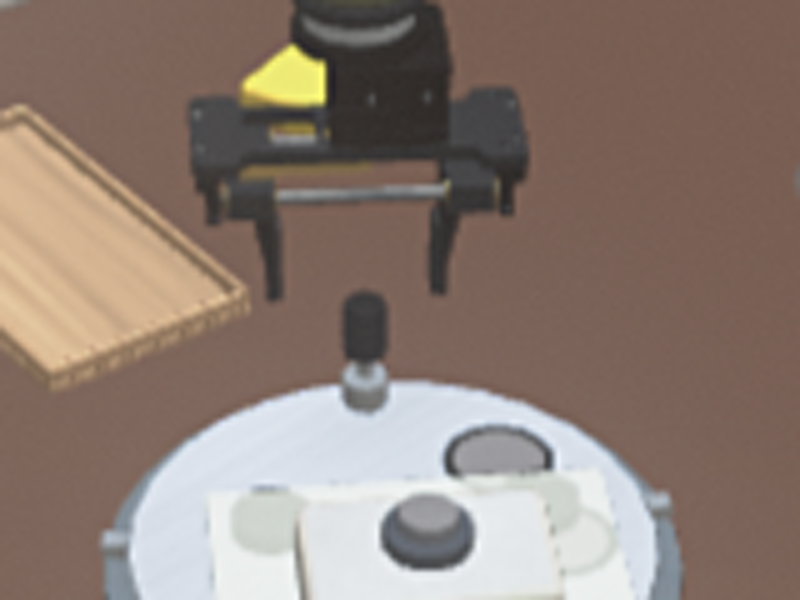

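View pics/t1.png

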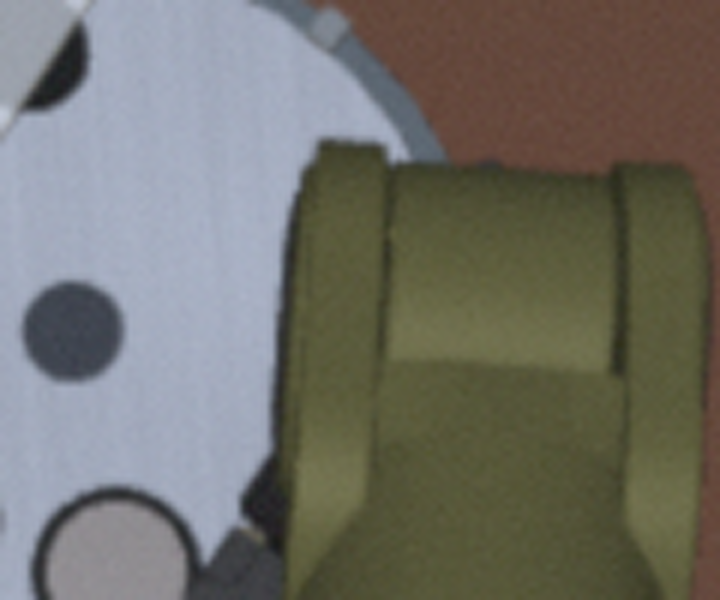

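The gripper is open above the knob (scene crop knob at (365,330)). It still needs about 10 mm in y before going down.

```bash
python3 -m pendant '{"xyz":[[0.001,0.0105,0],[0,0.001,0],[0,0,-0.015],[0,0,-0.015],[0,0,-0.003],[0,0,0]],"turn":[0,0,0,0,0,0]}' 1 30
python3 -c "
from h import *
st([.5017,-.0315,.080],-33)"
```

```text
time_s: 5.18
tool_pos: [0.5045, -0.0287, 0.0802]
tool_rot: [131.1, 89.0, 6.9]
force: [1.0, -0.3, -0.2]
grip_width: 0.087
t 5.17 tcp [ 0.5045 -0.0287  0.0802] jaw -34.2 F [ 1.  -0.3 -0.2] w 0.087 j7 -29
to go [-0.0028 -0.0028 -0.0002]
turn 0.021211304054854357
```

```bash
python3 -m pendant '{"xyz":[[-0.0025,-0.0025,0],[0,0,0],[0,0,0],[0,0,0],[0,0,0],[0,0,0],[0,0,0]],"turn":[0,0,0,0,0,0,0]}' 0.2 30
python3 -c "
from h import *
st([.5017,-.0315,.080],-33)"
```

```text
time_s: 6.05
tool_pos: [0.5025, -0.0314, 0.0811]
tool_rot: [132.2, 88.9, 8.0]
force: [-2.5, 1.7, 1.3]
grip_width: 0.0252
t 6.05 tcp [ 0.5025 -0.0314  0.0811] jaw -34.2 F [-2.5  1.7  1.3] w 0.0252 j7 -29
to go [-0.0008 -0.0001 -0.0011]
turn 0.021530086425751018
```

```bash
cat >> h.py <<'E'
C=np.array([.5698,.0790]);YAW=-2.74
def arc(goal,step,n=9):
    p=readout.get_obs()['tool_pos'][:2];d=p-C;r=np.linalg.norm(d);a=np.degrees(np.arctan2(d[1],d[0]))%360
    g=(goal+YAW)%360
    print('r',round(r,4),'ang sealer frame',round(a-YAW,2),'goal',goal, 'to go deg',round(g-a,2))
    N=max(1,min(n,int(np.ceil(abs(g-a)/step)))) ; s=np.sign(g-a)*step if abs(g-a)>step else g-a
    q=p
    for i in range(N):
        aa=a+s*(i+1)
        if (aa-g)*s>0: aa=g
        t=C+(.13)*U(aa); print(np.round(t-q,4).tolist(),end=','); q=t
    print()
E
python3 -c "
from h import *
arc(323,8)"
```

```text
r 0.1293 ang sealer frame 241.39 goal 323 to go deg 81.61
[0.0158, -0.0089],[0.0171, -0.006],[0.0178, -0.0036],[0.0181, -0.0011],[0.0181, 0.0015],[0.0177, 0.004],[0.017, 0.0064],[0.0159, 0.0087],[0.0146, 0.0108],
```

```bash
python3 -m pendant '{"xyz":[[0.016,-0.009,0.002],[0.017,-0.006,0],[0.018,-0.0036,0],[0.018,-0.001,0]],"turn":[0,0,0,0]}' 0.2 30
python3 -c "
from h import *
st();arc(323,8)"
```

```text
time_s: 6.55
tool_pos: [0.5405, -0.044, 0.0792]
tool_rot: [-76.2, 86.6, 159.8]
force: [-35.3, 4.6, 32.8]
grip_width: 0.0253
t 6.55 tcp [ 0.5405 -0.044   0.0792] jaw -34.1 F [-35.3   4.6  32.8] w 0.0253 j7 -23
r 0.1264 ang sealer frame 259.33 goal 323 to go deg 63.67
[0.0171, -0.0065],[0.0181, -0.0004],[0.018, 0.0021],[0.0176, 0.0046],[0.0167, 0.007],[0.0156, 0.0092],[0.0142, 0.0113],[0.012, 0.0126],
```

```bash
python3 -m pendant '{"xyz":[[0,0,0.001],[0,0,0]],"turn":[0,0]}' 0.2 30
python3 -c "
from h import *
st();arc(323,4)
snap('scene','s2.png',(240,180,400,300),5)"
```

```text
time_s: 6.8
tool_pos: [0.5397, -0.0438, 0.0799]
tool_rot: [-75.5, 86.5, 160.4]
force: [-2.2, 0.8, 2.3]
grip_width: 0.0256
t 6.8 tcp [ 0.5397 -0.0438  0.0799] jaw -34.1 F [-2.2  0.8  2.3] w 0.0256 j7 -23
r 0.1264 ang sealer frame 258.98 goal 323 to go deg 64.02
[0.008, -0.0053],[0.009, -0.0012],[0.0091, -0.0006],[0.0091, 0.0],[0.009, 0.0007],[0.009, 0.0013],[0.0089, 0.0019],[0.0087, 0.0025],[0.0085, 0.0031],
```

View pics/s2.png

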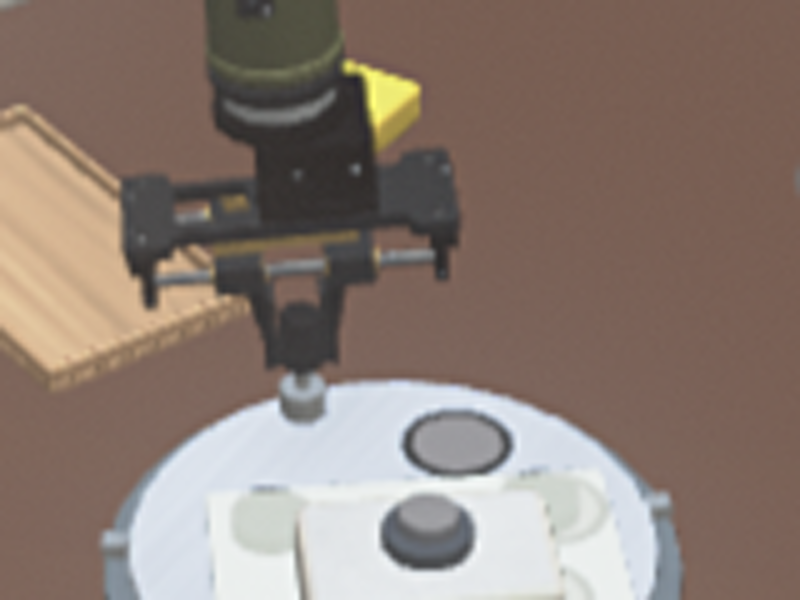

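The knob is held at crop (300,335) and the carrier turns with it. The force spike came from going too fast, and it also tilted the tool by 3.5°. I'll use smaller steps.

```bash
python3 -m pendant '{"xyz":[[0.008,-0.003,0.001],[0.009,-0.002,0],[0.009,-0.0006,0],[0.009,0,0],[0.009,0.001,0],[0.009,0.0013,0]],"turn":[0,0,0,0,0,0]}' 0.2 30
python3 -c "
from h import *
st();arc(323,4)"
```

```text
time_s: 7.6
tool_pos: [0.5732, -0.0477, 0.079]
tool_rot: [-69.2, 83.9, 166.8]
force: [-1.9, -1.7, 1.0]
grip_width: 0.0264
t 7.6 tcp [ 0.5732 -0.0477  0.079 ] jaw -34.2 F [-1.9 -1.7  1. ] w 0.0264 j7 -21
r 0.1267 ang sealer frame 274.28 goal 323 to go deg 48.72
[0.0091, -0.0027],[0.009, 0.0012],[0.0089, 0.0018],[0.0087, 0.0024],[0.0086, 0.003],[0.0083, 0.0036],[0.008, 0.0042],[0.0077, 0.0047],[0.0074, 0.0053],
```

```bash
python3 - <<'E'
from h import *
o=readout.get_obs();M=R.from_euler('xyz',o['tool_rot'],degrees=True).as_matrix();print(M,o['qpos'],o['effort'])
E
python3 -m pendant '{"xyz":[[0.009,0.001,0.001]],"turn":[0]}' 0.2 30
python3 -m pendant '{"xyz":[[0.009,0.001,0]],"turn":[0]}' 0.2 30
python3 - <<'E'
from h import *
o=readout.get_obs();M=R.from_euler('xyz',o['tool_rot'],degrees=True).as_matrix();print(M,o['qpos'],o['effort'])
E
```

```text
[[-0.10275516  0.82328778 -0.55824601]
 [ 0.02417074 -0.5589844  -0.8288258 ]
 [-0.99441297 -0.09865935  0.03753906]] [-24.26607576  22.59907721  33.28321772  99.13804111 -13.747815
  68.42753547 -20.64106095] [ -1.67899109 -44.37145472   5.52164957 -29.70266104  -1.12943508
  -0.36479244   0.02442107]
time_s: 7.72
tool_pos: [0.5795, -0.0476, 0.0794]
tool_rot: [-68.0, 83.6, 167.8]
force: [-9.0, -0.5, 2.0]
grip_width: 0.0264
time_s: 7.85
tool_pos: [0.5856, -0.0472, 0.0792]
tool_rot: [-67.2, 83.2, 168.6]
force: [-11.4, 1.4, 7.8]
grip_width: 0.0262
[[-0.11573741  0.82141918 -0.55845804]
 [ 0.0232937  -0.55983715 -0.82827518]
 [-0.99300667 -0.10887098  0.04566021]] [-23.5894043   24.64877803  33.02602178  96.59313386 -14.45960075
  69.92087781 -20.47941209] [ -0.25946667 -42.8474915    6.68419361 -29.20720518  -0.91382934
  -3.00631553   0.06703933]
```

```bash
python3 -m pendant '{"xyz":[[0.003,0.0007,0.001],[0.003,0.0007,0],[0.003,0.0007,0],[0.003,0.0007,0],[0.003,0.0007,0],[0.003,0.0007,0],[0.003,0.0007,0],[0.003,0.0007,0]],"turn":[0,0,0,0,0,0,0,0]}' 0.2 30
python3 - <<'E'
from h import *
st();arc(323,4)
o=readout.get_obs();M=R.from_euler('xyz',o['tool_rot'],degrees=True).as_matrix();print(M,o['wrist_torque'])
E
```

```text
time_s: 8.85
tool_pos: [0.602, -0.0444, 0.0793]
tool_rot: [-64.2, 82.2, 171.6]
force: [-7.4, 0.7, 2.5]
grip_width: 0.0266
t 8.85 tcp [ 0.602  -0.0444  0.0793] jaw -34.4 F [-7.4  0.7  2.5] w 0.0266 j7 -21
r 0.1276 ang sealer frame 287.37 goal 323 to go deg 35.63
[0.0093, 0.0002],[0.0085, 0.0032],[0.0082, 0.0038],[0.008, 0.0043],[0.0076, 0.0049],[0.0073, 0.0054],[0.0069, 0.0059],[0.0065, 0.0064],[0.0055, 0.0062],
[[-0.13354696  0.81892276 -0.55814938]
 [ 0.01971861 -0.56088703 -0.82765749]
 [-0.9908463  -0.12153707  0.05875674]] [-0.55360725  0.50971177 -0.01684144]
```

```bash
python3 -m pendant '{"xyz":[[0,0,0],[0,0,0],[0,0,0]],"turn":[0,0,0]}' 0.36 30
python3 -c "
from h import *
st();o=readout.get_obs();print(R.from_euler('xyz',o['tool_rot'],degrees=True).as_matrix()[:,0])"
python3 -m pendant '{"xyz":[[0.005,0.001,0.0],[0.005,0.001,0],[0.005,0.001,0],[0.005,0.0015,0],[0.005,0.002,0]],"turn":[0,0,0,0,0]}' 0.36 30
python3 -c "
from h import *
st();arc(323,4);o=readout.get_obs();print(R.from_euler('xyz',o['tool_rot'],degrees=True).as_matrix()[:,0])"
```

```text
time_s: 9.22
tool_pos: [0.6037, -0.044, 0.0796]
tool_rot: [-64.5, 82.4, 171.4]
force: [0.2, -0.1, 0.1]
grip_width: 0.0311
t 9.22 tcp [ 0.6037 -0.044   0.0796] jaw -34.4 F [ 0.2 -0.1  0.1] w 0.0311 j7 -21
[-0.13016007  0.01975945 -0.99129608]
time_s: 9.85
tool_pos: [0.6258, -0.0315, 0.0793]
tool_rot: [-67.2, 81.8, 168.7]
force: [-0.0, 0.0, 0.7]
grip_width: 0.0311
t 9.85 tcp [ 0.6258 -0.0315  0.0793] jaw -34.2 F [-0.   0.   0.7] w 0.0311 j7 -21
r 0.1239 ang sealer frame 299.63 goal 323 to go deg 23.37
[0.0107, -0.0011],[0.0076, 0.0049],[0.0073, 0.0054],[0.0069, 0.0059],[0.0064, 0.0064],[0.0051, 0.0057],
[-0.14049414  0.02797555 -0.9896862 ]
```

```bash
python3 -m pendant '{"xyz":[[0.007,0.001,0.0],[0.006,0.003,0],[0.006,0.003,0],[0.006,0.004,0],[0,0,0]],"turn":[0,0,0,0,0]}' 0.36 30
python3 -c "
from h import *
st();arc(323,4);o=readout.get_obs();print(R.from_euler('xyz',o['tool_rot'],degrees=True).as_matrix()[:,0])
snap('scene','s3.png',(240,180,400,300),5)"
```

```text
time_s: 10.48
tool_pos: [0.6538, -0.0207, 0.0792]
tool_rot: [-66.7, 81.9, 169.2]
force: [-0.6, 0.3, 0.4]
grip_width: 0.0316
t 10.47 tcp [ 0.6538 -0.0207  0.0792] jaw -34.3 F [-0.6  0.3  0.4] w 0.0316 j7 -22
r 0.1304 ang sealer frame 312.86 goal 323 to go deg 10.14
[0.0065, 0.0064],[0.0063, 0.0065],[0.0032, 0.0037],
[-0.13882581  0.02639238 -0.98996507]
```

View pics/s3.png

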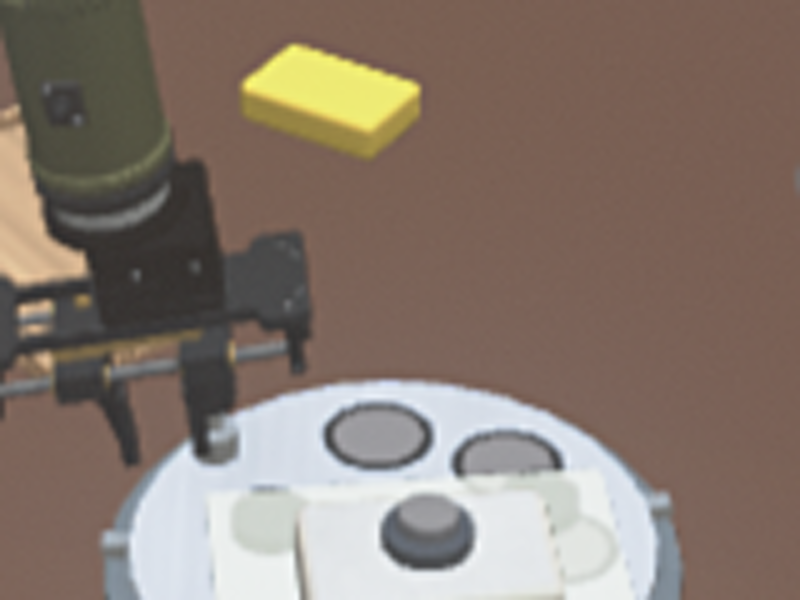

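```bash
python3 -c "
from h import *
for c in ('scene','top'):
  read_camera(c)
  find(c,'pad0');find(c,'knob_mid');
for k in (0,1,2): print(C+.095*U(175+50*k+YAW))
snap('scene','s4.png',(240,200,320,260),10)
"
```

```text
scene pad0 0.72 [0.4708 0.0707 0.0331] [342. 273.]
scene pad0 0.67 [0.5206 0.0051 0.0346] [315. 268.]
scene pad0 0.63 [0.4985 0.1488 0.0389] [353. 288.]
scene pad0 0.28 [0.6358 0.1806 0.1181] [323. 292.]
scene knob_mid 0.6 [ 0.5986 -0.0412  0.0952] [284. 254.]
top pad0 0.61 [0.5028 0.1434 0.0333] [284. 264.]
[0.47566551 0.09179441]
[0.49949043 0.01511288]
[ 0.57354625 -0.01592611]
```

View pics/s4.png

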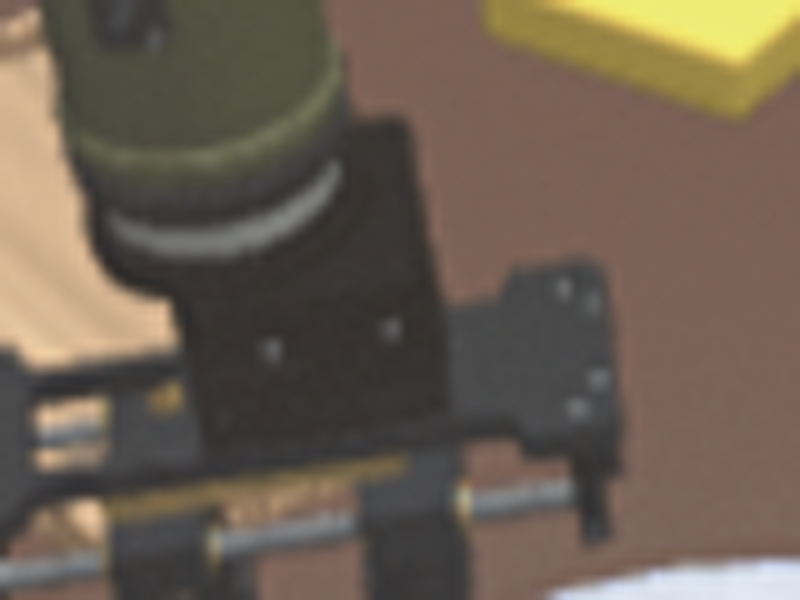

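The cage slipped off the knob. It stands at about (0.602,-0.046), and pads seen at scene (342,273) and (315,268) put the carrier at about 36° from loading. I'll rise, turn the tool so the jaws lie along the push direction (so drag also undoes the tilt), and re-grip.

```bash
python3 -m pendant '{"xyz":[[0,0,0.04],[0,0,0.04],[0,0,0.02],[-0.02,-0.01,0],[-0.02,-0.01,0],[-0.01,-0.005,0]],"turn":[0,0,-0.1,-0.18,-0.18,-0.18]}' 1 10
python3 -m pendant '{"xyz":[[0,0,0],[0,0,0],[0,0,0],[0,0,0],[0,0,0],[0,0,0],[0,0,0],[0,0,0]],"turn":[-0.18,-0.18,-0.18,-0.18,-0.18,-0.18,-0.18,-0.1]}' 1 10
python3 -c "
from h import *
st([.602,-.046,.082],31);o=readout.get_obs();print(R.from_euler('xyz',o['tool_rot'],degrees=True).as_matrix()[:,0])
snap('scene','s5.png',(220,160,380,280),5)
for c in ('scene','top'): 
  read_camera(c);find(c,'knob_mid');find(c,'pad1')"
```

```text
time_s: 11.62
tool_pos: [0.6018, -0.046, 0.1825]
tool_rot: [-67.7, 81.8, 130.5]
force: [0.2, 0.3, 0.6]
grip_width: 0.0824
time_s: 12.62
tool_pos: [0.5995, -0.049, 0.1841]
tool_rot: [-67.9, 81.6, 49.4]
force: [0.5, 0.1, 0.1]
grip_width: 0.0869
t 12.62 tcp [ 0.5995 -0.049   0.1841] jaw -152.9 F [0.5 0.1 0.1] w 0.0869 j7 -132
to go [ 0.0025  0.003  -0.1021]
turn 0.068686406928216
[ 0.09510315  0.11081698 -0.98928003]
scene knob_mid 0.57 [ 0.5997 -0.0433  0.0968] [283. 254.]
scene pad1 0.85 [0.4987 0.1458 0.0381] [352. 288.]
scene pad1 0.82 [0.5204 0.0054 0.0325] [315. 269.]
scene pad1 0.58 [0.4746 0.0696 0.0336] [341. 273.]
top knob_mid 0.4 [ 0.6022 -0.0439  0.0956] [366. 216.]
top pad1 0.98 [0.517  0.0039 0.0351] [344. 258.]
top pad1 0.85 [0.5024 0.1435 0.0329] [284. 264.]
top pad1 0.77 [0.4751 0.0706 0.0355] [315. 276.]
top pad1 0.59 [ 0.3925  0.2899 -0.0009] [223. 312.]
```

View pics/s5.png

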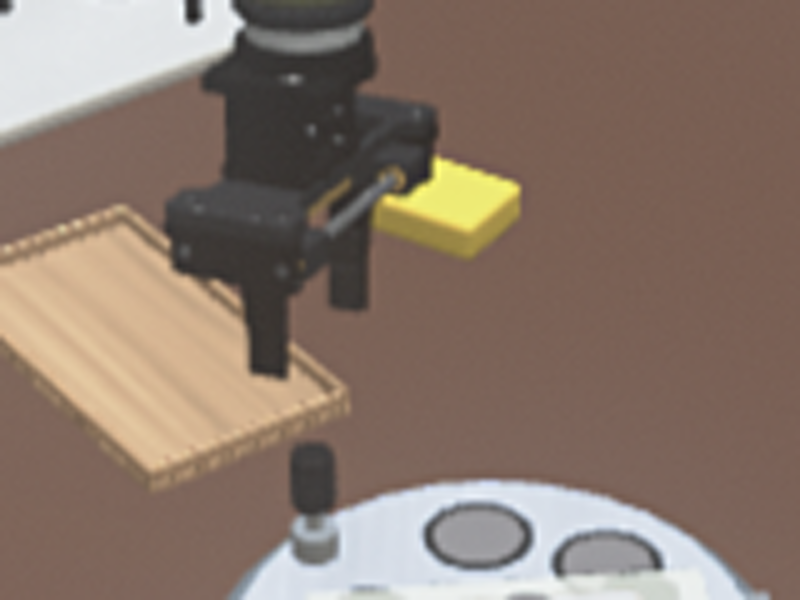

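The knob is at crop (313,480), and the jaws are now roughly along the push direction.

```bash
python3 -m pendant '{"xyz":[[0.0035,0.0065,-0.03],[0,0,-0.03],[0,0,-0.02],[0,0,0],[0,0,0]],"turn":[0,0,0,0,0]}' 1 10
python3 -c "
from h import *
st([.603,-.0425,.080],31);o=readout.get_obs();print(R.from_euler('xyz',o['tool_rot'],degrees=True).as_matrix()[:,0])"
```

```text
time_s: 13.6
tool_pos: [0.6053, -0.0436, 0.1033]
tool_rot: [-69.2, 81.5, 48.5]
force: [0.2, 0.0, 0.8]
grip_width: 0.087
t 13.6 tcp [ 0.6053 -0.0436  0.1033] jaw -152.5 F [0.2 0.  0.8] w 0.087 j7 -127
to go [-0.0023  0.0011 -0.0233]
turn 0.06135781857738063
[ 0.09750916  0.11027718 -0.98910611]
```

```bash
python3 -m pendant '{"xyz":[[-0.002,0.001,-0.013],[0,0,-0.01],[0,0,0],[0,0,0],[0,0,0],[0,0,0],[0,0,0],[0,0,0]],"turn":[0,0,0,0,0,0,0,0]}' 1 10
python3 -c "
from h import *
st([.603,-.0425,.080],31)"
python3 -m pendant '{"xyz":[[0,0,0],[0,0,0],[0,0,0],[0,0,0],[0,0,0],[0,0,0]],"turn":[0,0,0,0,0,0]}' 0.2 10
python3 -c "
from h import *
st();arc(323,3);o=readout.get_obs();print(R.from_euler('xyz',o['tool_rot'],degrees=True).as_matrix()[:,0])"
```

```text
time_s: 14.6
tool_pos: [0.6049, -0.0425, 0.0814]
tool_rot: [-70.2, 81.3, 47.5]
force: [0.6, 0.1, 0.2]
grip_width: 0.0868
t 14.6 tcp [ 0.6049 -0.0425  0.0814] jaw -152.5 F [0.6 0.1 0.2] w 0.0868 j7 -126
to go [-0.0019  0.     -0.0014]
turn 0.06071905230584334
time_s: 15.35
tool_pos: [0.605, -0.0425, 0.0814]
tool_rot: [-70.2, 81.3, 47.5]
force: [-0.1, 0.0, -1.0]
grip_width: 0.0348
t 15.35 tcp [ 0.605  -0.0425  0.0814] jaw -152.5 F [-0.1  0.  -1. ] w 0.0348 j7 -126
r 0.1265 ang sealer frame 288.88 goal 323 to go deg 34.12
[0.0075, -0.0013],[0.0064, 0.0024],[0.0062, 0.0027],[0.0061, 0.0031],[0.0059, 0.0034],[0.0057, 0.0037],[0.0055, 0.004],[0.0053, 0.0042],[0.0051, 0.0045],
[ 0.10175237  0.11105474 -0.98859157]
```

```bash
python3 -m pendant '{"xyz":[[0,0,0],[0,0,0],[0,0,0]],"turn":[0,0,0]}' 0.2 10
python3 -m pendant '{"xyz":[[0.006,0.002,0],[0.006,0.003,0],[0.006,0.003,0],[0.006,0.003,0]],"turn":[0,0,0,0]}' 0.2 10
python3 -c "
from h import *
st();arc(323,3);o=readout.get_obs();print(R.from_euler('xyz',o['tool_rot'],degrees=True).as_matrix()[:,0])"
```

```text
time_s: 15.72
tool_pos: [0.6041, -0.0431, 0.0811]
tool_rot: [-69.8, 81.4, 47.9]
force: [0.2, 0.4, 0.4]
grip_width: 0.028
time_s: 16.23
tool_pos: [0.6156, -0.0398, 0.0801]
tool_rot: [-61.7, 82.5, 55.8]
force: [-12.2, -4.2, 10.5]
grip_width: 0.0278
t 16.23 tcp [ 0.6156 -0.0398  0.0801] jaw -152.8 F [-12.2  -4.2  10.5] w 0.0278 j7 -126
r 0.1273 ang sealer frame 293.82 goal 323 to go deg 29.18
[0.0072, 0.0001],[0.0061, 0.0029],[0.006, 0.0033],[0.0058, 0.0036],[0.0056, 0.0039],[0.0054, 0.0042],[0.0052, 0.0044],[0.0049, 0.0047],[0.0047, 0.0049],
[ 0.07313277  0.10750054 -0.99151159]
```

```bash
python3 -m pendant '{"xyz":[[0.006,0.003,0.0015],[0.006,0.003,0.001],[0.006,0.0033,0.0005],[0.006,0.0036,0.0005],[0.006,0.004,0.0005],[0.006,0.004,0.0005]],"turn":[0,0,0,0,0,0]}' 0.2 10
python3 -c "
from h import *
st();arc(323,3);o=readout.get_obs();print(R.from_euler('xyz',o['tool_rot'],degrees=True).as_matrix()[:,0])"
```

```text
time_s: 16.98
tool_pos: [0.6374, -0.0292, 0.0801]
tool_rot: [-49.7, 83.9, 67.3]
force: [-8.6, -3.9, 4.1]
grip_width: 0.027
t 16.98 tcp [ 0.6374 -0.0292  0.0801] jaw -153.1 F [-8.6 -3.9  4.1] w 0.027 j7 -128
r 0.1276 ang sealer frame 304.73 goal 323 to go deg 18.27
[0.0069, 0.0017],[0.0055, 0.004],[0.0053, 0.0043],[0.005, 0.0046],[0.0048, 0.0049],[0.0045, 0.0051],[0.0004, 0.0005],
[ 0.04123321  0.09870177 -0.99426243]
```

```bash
python3 -m pendant '{"xyz":[[0.006,0.003,0.001],[0.006,0.004,0.0005],[0.006,0.0043,0.0005],[0.005,0.0046,0.0005],[0.005,0.005,0.0005]],"turn":[0,0,0,0,0]}' 0.2 10
python3 -c "
from h import *
st();arc(323,3);o=readout.get_obs();print(R.from_euler('xyz',o['tool_rot'],degrees=True).as_matrix()[:,0])"
```

```text
time_s: 17.6
tool_pos: [0.6543, -0.017, 0.0798]
tool_rot: [-36.1, 84.7, 80.5]
force: [-5.6, -4.1, 2.9]
grip_width: 0.0267
t 17.6 tcp [ 0.6543 -0.017   0.0798] jaw -153.5 F [-5.6 -4.1  2.9] w 0.0267 j7 -130
r 0.1279 ang sealer frame 314.12 goal 323 to go deg 8.88
[0.0064, 0.003],[0.0047, 0.0049],[0.0043, 0.0049],
[ 0.0151183   0.09063136 -0.99576975]
```

```bash
python3 -m pendant '{"xyz":[[0.005,0.004,0.001],[0.005,0.0049,0.0005],[0.0045,0.005,0.0005]],"turn":[0,0,0]}' 0.2 10
python3 -m pendant '{"xyz":[[0.003,0.003,0],[0.003,0.003,0]],"turn":[0,0]}' 0.2 3
python3 -c "
from h import *
st();arc(323,3);o=readout.get_obs();print(R.from_euler('xyz',o['tool_rot'],degrees=True).as_matrix()[:,0])"
```

```text
time_s: 17.98
tool_pos: [0.6634, -0.0085, 0.0797]
tool_rot: [-27.8, 85.1, 88.6]
force: [-5.6, -4.0, 2.9]
grip_width: 0.026
time_s: 18.23
tool_pos: [0.6669, -0.0053, 0.0792]
tool_rot: [-23.3, 85.3, 93.1]
force: [-5.8, -3.5, 4.2]
grip_width: 0.0306
t 18.23 tcp [ 0.6669 -0.0053  0.0792] jaw -153.8 F [-5.8 -3.5  4.2] w 0.0306 j7 -132
r 0.1286 ang sealer frame 321.79 goal 323 to go deg 1.21
[0.0028, 0.0012],
[-0.00435364  0.08149806 -0.99666399]
```

```bash
python3 -m pendant '{"xyz":[[0.0015,0.0017,0.0005],[0.0015,0.0017,0],[0.001,0.001,0]],"turn":[0,0,0]}' 0.2 3
python3 -c "
from h import *
st();arc(323,3);snap('scene','s6.png',(220,180,340,270),6)
for c in ('scene','top'): 
  read_camera(c);find(c,'knob_mid');find(c,'pad1')
for k in (0,1,2): print(C+.095*U(175+50*k+YAW))
"
```

```text
time_s: 18.6
tool_pos: [0.6714, 0.0, 0.0792]
tool_rot: [-23.0, 85.3, 93.4]
force: [-2.8, -1.6, 1.6]
grip_width: 0.0262
t 18.6 tcp [0.6714 0.     0.0792] jaw -153.7 F [-2.8 -1.6  1.6] w 0.0262 j7 -133
r 0.1287 ang sealer frame 324.88 goal 323 to go deg -1.88
[-0.0016, -0.0041],
scene knob_mid 0.58 [ 0.5348 -0.327  -0.0048] [249. 231.]
scene knob_mid 0.37 [ 0.6696 -0.0004  0.0822] [272. 274.]
scene pad1 0.83 [0.474  0.0883 0.0413] [345. 274.]
scene pad1 0.7 [ 0.5771 -0.012   0.0343] [296. 273.]
top knob_mid 0.57 [ 0.3905  0.2865 -0.002 ] [225. 313.]
top knob_mid 0.25 [ 0.7754 -0.2036  0.0036] [428. 154.]
top pad1 0.78 [0.5    0.0151 0.0344] [339. 265.]
top pad1 0.63 [ 0.5761 -0.0131  0.0349] [351. 233.]
[0.47566551 0.09179441]
[0.49949043 0.01511288]
[ 0.57354625 -0.01592611]
```

View pics/s6.png

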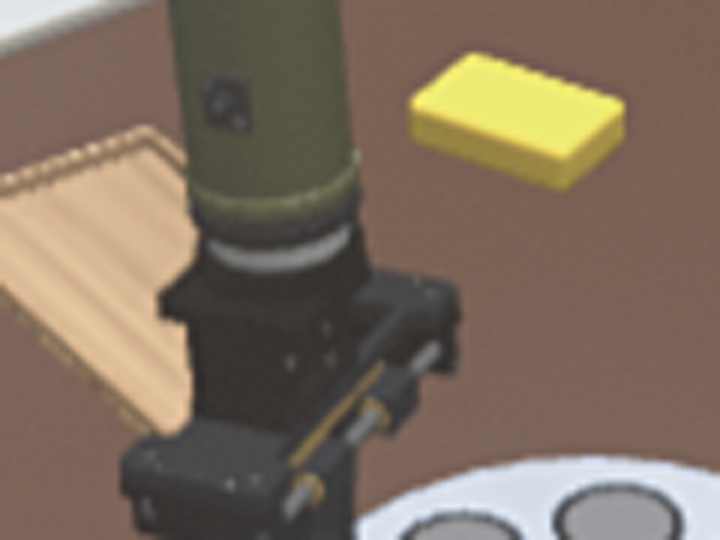

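```bash
python3 -m pendant '{"xyz":[[0,0,0],[0,0,0],[-0.001,-0.0015,-0.008],[0,0,-0.007],[0,0,0],[0,0,0],[0,0,0],[0,0,0],[0,0,0],[0,0,0]],"turn":[0,0,0,0,0,0,0,0,0,0]}' 0.45 15
python3 -m pendant '{"xyz":[[0,0,0],[0,0,0],[0,0,0],[0,0,0]],"turn":[0,0,0,0]}' 0.2 15
python3 -c "
from h import *
st()"
python3 -m pendant '{"xyz":[[0,0.003,0],[0,0.003,0],[0,0.003,0],[0,0.003,0]],"turn":[0,0,0,0]}' 0.2 15
python3 -c "
from h import *
st();arc(323,3);o=readout.get_obs();print(R.from_euler('xyz',o['tool_rot'],degrees=True).as_matrix()[:,0])"
```

```text
time_s: 20.2
tool_pos: [0.6717, -0.0015, 0.0636]
tool_rot: [-25.6, 85.3, 90.8]
force: [0.2, 0.3, 0.1]
grip_width: 0.0392
time_s: 20.7
tool_pos: [0.6717, -0.0015, 0.0637]
tool_rot: [-25.6, 85.3, 90.8]
force: [0.7, -0.9, 0.0]
grip_width: 0.0255
t 20.7 tcp [ 0.6717 -0.0015  0.0637] jaw -153.8 F [ 0.7 -0.9  0. ] w 0.0255 j7 -132
time_s: 21.2
tool_pos: [0.6718, -0.0012, 0.0637]
tool_rot: [-27.3, 86.2, 88.6]
force: [0.5, -4.5, -0.5]
grip_width: 0.0258
t 21.2 tcp [ 0.6718 -0.0012  0.0637] jaw -154.2 F [ 0.5 -4.5 -0.5] w 0.0258 j7 -133
r 0.1297 ang sealer frame 324.55 goal 323 to go deg -1.55
[-0.002, -0.0029],
[ 0.00168185  0.06665313 -0.99777479]
```

```bash
python3 -m pendant '{"xyz":[[0,0.005,0],[0,0.005,0],[0,0.005,0],[0,0.005,0],[0,0.005,0],[0,0.005,0],[0,0.005,0],[0,0.005,0]],"turn":[0,0,0,0,0,0,0,0]}' 0.2 15
python3 -c "
from h import *
st();o=readout.get_obs();print(R.from_euler('xyz',o['tool_rot'],degrees=True).as_matrix()[:,0])"
```

```text
time_s: 22.2
tool_pos: [0.6715, -0.0008, 0.0639]
tool_rot: [-54.1, 88.9, 60.3]
force: [0.5, -7.5, -1.9]
grip_width: 0.0258
t 22.2 tcp [ 0.6715 -0.0008  0.0639] jaw -155.7 F [ 0.5 -7.5 -1.9] w 0.0258 j7 -136
[ 0.009239    0.01616701 -0.99982662]
```

```bash
python3 -m pendant '{"xyz":[[0.004,0.005,0],[0.003,0.005,0],[0,0,0]],"turn":[0,0,0]}' 0.2 15
python3 -c "
from h import *
st();o=readout.get_obs();print(R.from_euler('xyz',o['tool_rot'],degrees=True).as_matrix()[:,0])"
python3 -m pendant '{"xyz":[[-0.003,-0.0035,0],[-0.003,-0.0035,0],[0,0,0]],"turn":[0,0,0]}' 0.2 15
python3 -c "
from h import *
st();o=readout.get_obs();print(R.from_euler('xyz',o['tool_rot'],degrees=True).as_matrix()[:,0])"
```

```text
time_s: 22.58
tool_pos: [0.6714, -0.0016, 0.0638]
tool_rot: [15.2, 89.6, 129.0]
force: [0.1, 2.0, 1.4]
grip_width: 0.0253
t 22.57 tcp [ 0.6714 -0.0016  0.0638] jaw -156.2 F [0.1 2.  1.4] w 0.0253 j7 -137
[-0.00485271  0.00598349 -0.99997032]
time_s: 22.95
tool_pos: [0.6692, -0.0039, 0.0639]
tool_rot: [-44.3, 89.4, 69.8]
force: [0.6, -2.8, -1.1]
grip_width: 0.0253
t 22.95 tcp [ 0.6692 -0.0039  0.0639] jaw -156.0 F [ 0.6 -2.8 -1.1] w 0.0253 j7 -137
[ 0.00382288  0.01036482 -0.99993898]
```

```bash
python3 -m pendant '{"xyz":[[-0.003,-0.0035,0],[-0.003,-0.0035,0],[0,0,0]],"turn":[0,0,0]}' 0.2 15
python3 -c "
from h import *
st();o=readout.get_obs();print(R.from_euler('xyz',o['tool_rot'],degrees=True).as_matrix()[:,0]);arc(323,3)"
```

```text
time_s: 23.32
tool_pos: [0.6691, -0.0039, 0.064]
tool_rot: [-69.9, 88.7, 44.5]
force: [1.4, -2.5, -1.2]
grip_width: 0.0256
t 23.32 tcp [ 0.6691 -0.0039  0.064 ] jaw -155.6 F [ 1.4 -2.5 -1.2] w 0.0256 j7 -136
[ 0.01668973  0.0164166  -0.99972594]
r 0.1294 ang sealer frame 322.87 goal 323 to go deg 0.13
[0.0007, -0.0002],
```

```bash
python3 -m pendant '{"xyz":[[0.003,0.0035,0],[0.003,0.0035,0],[0.003,0.0035,0],[0,0,0]],"turn":[0,0,0,0]}' 0.2 15
python3 -c "
from h import *
st();o=readout.get_obs();print(R.from_euler('xyz',o['tool_rot'],degrees=True).as_matrix()[:,0]);arc(323,3)"
```

```text
time_s: 23.82
tool_pos: [0.6714, -0.0015, 0.064]
tool_rot: [-38.0, 89.5, 76.0]
force: [0.8, 0.5, -0.0]
grip_width: 0.0255
t 23.82 tcp [ 0.6714 -0.0015  0.064 ] jaw -156.0 F [ 0.8  0.5 -0. ] w 0.0255 j7 -137
[ 0.00222715  0.00895645 -0.99995741]
r 0.1297 ang sealer frame 324.34 goal 323 to go deg -1.34
[-0.0016, -0.0026],
```

Play of 3 mm between two hard ends, both within the stop, confirms the plunger is in the loading slot. I'll release, rise and go to the jars.

```bash
python3 -m pendant '{"xyz":[[-0.001,-0.001,0],[0,0,0],[0,0,0],[0,0,0.04],[0,0,0.05],[0,0,0.05],[0,0,0.03],[-0.02,0,0.0],[-0.03,0.02,0],[-0.03,0.03,0]],"turn":[0,0,0,0,0,0.1,0.18,0.18,0.18,0.18]}' 1 20
python3 -m pendant '{"xyz":[[-0.035,0.035,0],[-0.035,0.035,0],[-0.035,0.035,0],[-0.035,0.035,0],[-0.03,0.035,0],[-0.03,0.03,0],[-0.02,0.02,0],[0,0,0]],"turn":[0.18,0.18,0.18,0.18,0.18,0.18,0.18,0.18]}' 1 20
python3 -c "
from h import *
st([.3925,.288,.035],-32);o=readout.get_obs();print(R.from_euler('xyz',o['tool_rot'],degrees=True).as_matrix()[:,0])
for c in ('scene','top'): 
  read_camera(c);find(c,'knob_mid');find(c,'pad1');find(c,'jar0')
snap('top','t7.png',(150,170,390,350),3)
"
```

```text
time_s: 25.08
tool_pos: [0.5891, 0.0489, 0.2386]
tool_rot: [-36.7, 89.7, 125.6]
force: [1.1, 1.5, -0.9]
grip_width: 0.0869
time_s: 26.08
tool_pos: [0.3575, 0.2842, 0.2404]
tool_rot: [-110.0, 89.5, 138.1]
force: [0.4, -1.1, -0.4]
grip_width: 0.0869
t 26.07 tcp [0.3575 0.2842 0.2404] jaw -21.9 F [ 0.4 -1.1 -0.4] w 0.0869 j7 -67
to go [ 0.035   0.0038 -0.2054]
turn -0.17549289448761268
[-0.00700333  0.00628732 -0.99995571]
scene knob_mid 0.65 [0.6704 0.0003 0.0825] [272. 274.]
scene pad1 0.96 [0.4969 0.0143 0.0348] [323. 267.]
scene pad1 0.9 [0.4737 0.0902 0.0363] [346. 276.]
scene jar0 0.81 [ 0.2845  0.308  -0.0005] [445. 297.]
scene jar0 0.72 [ 0.3909  0.2901 -0.0001] [414. 309.]
scene jar0 0.71 [0.3017 0.2133 0.0035] [417. 282.]
scene jar0 0.7 [0.4432 0.399  0.0026] [431. 338.]
top knob_mid 0.44 [ 0.6695 -0.0016  0.0816] [346. 188.]
top knob_mid 0.16 [0.5697 0.0769 0.0022] [313. 238.]
top pad1 0.74 [0.5    0.0149 0.0352] [339. 265.]
top pad1 0.71 [ 0.5768 -0.0137  0.0354] [351. 232.]
top pad1 0.66 [0.4796 0.0923 0.0324] [306. 274.]
top jar0 0.9 [0.3061 0.2147 0.0017] [254. 350.]
top jar0 0.86 [ 0.2832  0.2996 -0.0006] [218. 360.]
top jar0 0.77 [ 0.4479  0.3916 -0.0022] [182. 289.]
top jar0 0.74 [0.3928 0.2905 0.0008] [223. 312.]
```

View pics/t7.png

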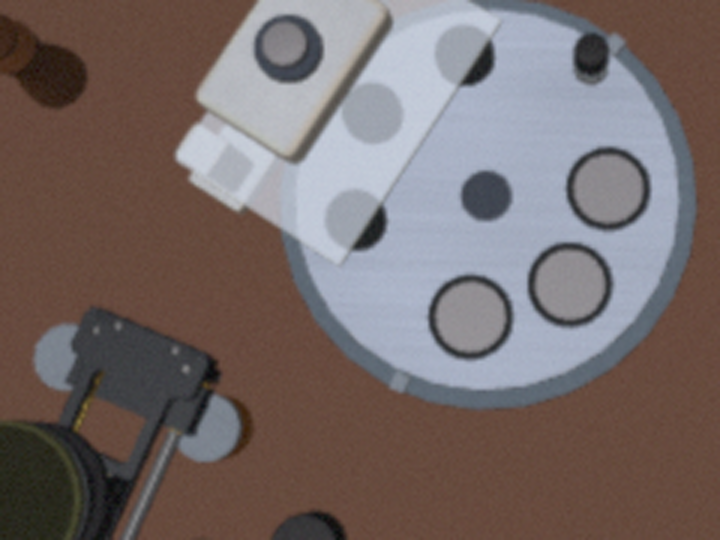

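The carrier is at loading: knob at crop (591,55) by the pointer (617,42), the pads on the robot's side, and the networks give knob z = 0.082, so home. Jar A at (0.392,0.290) is half under the gripper. I go for it now.

```bash
python3 -m pendant '{"xyz":[[0.017,0.003,0],[0.017,0.002,-0.04],[0,0,-0.04],[0,0,-0.03],[0,0,0]],"turn":[-0.09,-0.085,0,0,0]}' 1 20
python3 -c "
from h import *
st([.392,.2895,.022],-32)
p=[ray('top',150+x/3,170+y/3,.036)[:2] for x,y in((470,316),(570,284),(608,188))];print(p)
for k,q in enumerate(p):
  d=q-C;print(np.linalg.norm(d),np.degrees(np.arctan2(d[1],d[0]))%360-175-50*k)
"
```

```text
time_s: 27.15
tool_pos: [0.3964, 0.2864, 0.1284]
tool_rot: [-125.9, 89.5, 110.6]
force: [-0.4, -0.3, 0.0]
grip_width: 0.0869
t 27.15 tcp [0.3964 0.2864 0.1284] jaw -33.5 F [-0.4 -0.3  0. ] w 0.0869 j7 -70
to go [-0.0044  0.0031 -0.1064]
turn 0.02544241943693965
[array([0.47658874, 0.09018529]), array([0.5008994 , 0.01324227]), array([ 0.57550886, -0.01667799])]
0.09387997740056252 -1.8427361756527603
0.09524374545974347 -1.3370173134837273
0.09584815948666302 -1.5853573952505826
```

```bash
python3 -m pendant '{"xyz":[[-0.0044,0.003,-0.03],[0,0,-0.03],[0,0,0],[0,0,0]],"turn":[0,0,0,0]}' 1 20
python3 -c "
from h import *
st([.392,.2895,.022],-32)
for c in ('scene','top'): 
  read_camera(c);find(c,'jar0')
snap('scene','s8.png',(360,220,500,360),5)
"
```

```text
time_s: 27.65
tool_pos: [0.3959, 0.2927, 0.0736]
tool_rot: [-157.3, 89.1, 79.1]
force: [0.7, 0.1, 0.6]
grip_width: 0.0872
t 27.65 tcp [0.3959 0.2927 0.0736] jaw -33.6 F [0.7 0.1 0.6] w 0.0872 j7 -68
to go [-0.0039 -0.0032 -0.0516]
turn 0.02763455413937373
scene jar0 0.83 [0.2817 0.308  0.0006] [445. 296.]
scene jar0 0.75 [0.3007 0.2169 0.0047] [418. 282.]
scene jar0 0.69 [0.3919 0.2897 0.0003] [414. 309.]
top jar0 0.91 [ 0.2826  0.2969 -0.0017] [219. 360.]
top jar0 0.76 [0.2999 0.2138 0.0022] [254. 352.]
top jar0 0.58 [ 0.3929  0.2905 -0.0012] [223. 312.]
top jar0 0.44 [0.5715 0.0769 0.0021] [313. 237.]
top jar0 0.42 [ 0.4488  0.3901 -0.0022] [182. 289.]
```

View pics/s8.png

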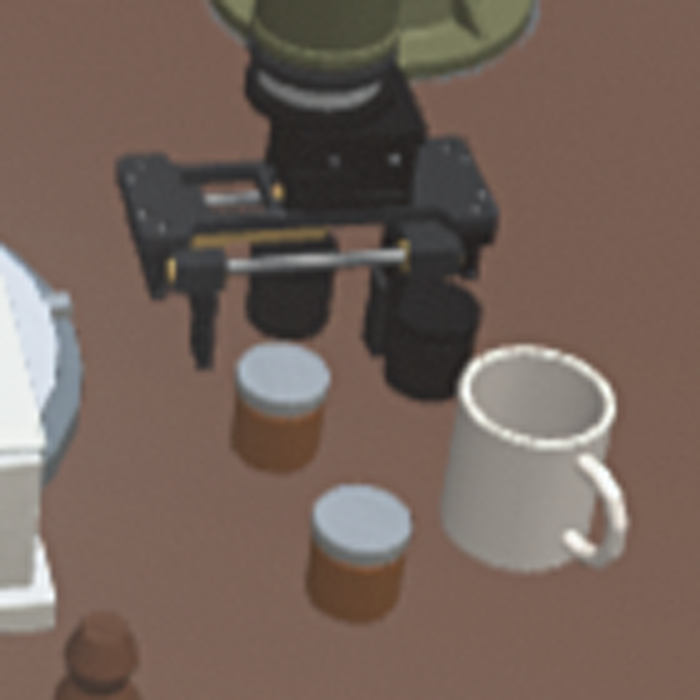

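The crop confirms two amber jars with grey lids at (280,405) and (360,550), and two all-black look-alikes at (290,280) and (430,340). I take the first amber jar.

```bash
python3 -m pendant '{"xyz":[[-0.003,-0.002,0],[0,-0.001,-0.02],[0,0,-0.02],[0,0,-0.008],[0,0,0],[0,0,0]],"turn":[0,0,0,0,0,0]}' 1 20
python3 -c "
from h import *
st([.392,.290,.022],-32)
"
```

```text
time_s: 28.65
tool_pos: [0.3926, 0.29, 0.0258]
tool_rot: [-158.6, 88.9, 77.8]
force: [-0.4, 0.1, 0.2]
grip_width: 0.0868
t 28.65 tcp [0.3926 0.29   0.0258] jaw -33.6 F [-0.4  0.1  0.2] w 0.0868 j7 -66
to go [-0.0006 -0.     -0.0038]
turn 0.027343178300999714
```

```bash
python3 -m pendant '{"xyz":[[0,0,-0.003],[0,0,0],[0,0,0],[0,0,0],[0,0,0],[0,0,0],[0,0,0]],"turn":[0,0,0,0,0,0,0]}' 0.4 30
python3 -c "
from h import *
st()
o=readout.get_obs();print(R.from_euler('xyz',o['tool_rot'],degrees=True).as_matrix()[:,0])"
python3 -m pendant '{"xyz":[[0,0,0.015],[0,0,0.03],[0,0,0.03],[0,0,0.03],[0,0,0]],"turn":[0,0,0,0,0]}' 0.4 30
python3 -c "
from h import *
st([.4765,.0903,.12])
o=readout.get_obs();print(R.from_euler('xyz',o['tool_rot'],degrees=True).as_matrix()[:,0])"
```

```text
time_s: 29.52
tool_pos: [0.3934, 0.2909, 0.024]
tool_rot: [-161.7, 88.8, 74.7]
force: [-1.2, -1.2, -0.2]
grip_width: 0.0492
t 29.52 tcp [0.3934 0.2909 0.024 ] jaw -33.6 F [-1.2 -1.2 -0.2] w 0.0492 j7 -66
[ 0.00571306  0.02089985 -0.99976525]
time_s: 30.15
tool_pos: [0.3926, 0.2894, 0.1342]
tool_rot: [-160.6, 88.8, 75.8]
force: [0.2, -0.4, -2.0]
grip_width: 0.0495
t 30.15 tcp [0.3926 0.2894 0.1342] jaw -33.6 F [ 0.2 -0.4 -2. ] w 0.0495 j7 -71
to go [ 0.0839 -0.1991 -0.0142]
[ 0.00501727  0.01979429 -0.99979148]
```

```bash
python3 -m pendant '{"xyz":[[0.008,-0.03,0.01],[0.008,-0.03,0.01],[0.012,-0.03,0.005],[0.015,-0.03,0],[0.018,-0.03,0],[0.018,-0.03,0],[0.018,-0.03,0],[0.018,-0.025,0],[0.02,-0.02,0],[0,0,0]],"turn":[0,0,0,0,0,0,0,0,0,0]}' 0.4 30
python3 -c "
from h import *
st([.576,-.0155,.10])
o=readout.get_obs();print(R.from_euler('xyz',o['tool_rot'],degrees=True).as_matrix()[:,0])"
```

```text
time_s: 31.4
tool_pos: [0.5232, 0.023, 0.1519]
tool_rot: [-120.2, 89.1, 116.2]
force: [0.2, 0.3, -2.0]
grip_width: 0.0496
t 31.4 tcp [0.5232 0.023  0.1519] jaw -33.6 F [ 0.2  0.3 -2. ] w 0.0496 j7 -32
to go [ 0.0528 -0.0385 -0.0519]
[-0.006726    0.01366255 -0.99988404]
```

```bash
python3 -m pendant '{"xyz":[[0.017,-0.012,0],[0.017,-0.013,0],[0.015,-0.01,-0.01],[0.0,0,-0.02],[0,0,-0.01],[0,0,0]],"turn":[0,0,0,0,0,0]}' 0.4 30
python3 -c "
from h import *
st([.576,-.0155,.075])
read_camera('top');find('top','pad2');find('top','knob_mid')"
```

```text
time_s: 32.15
tool_pos: [0.5665, -0.0071, 0.1049]
tool_rot: [-98.5, 88.5, 138.2]
force: [-0.0, 1.0, -2.4]
grip_width: 0.0494
t 32.15 tcp [ 0.5665 -0.0071  0.1049] jaw -33.3 F [-0.   1.  -2.4] w 0.0494 j7 -21
to go [ 0.0095 -0.0084 -0.0299]
top pad2 0.67 [0.4792 0.0894 0.0325] [307. 274.]
top pad2 0.46 [ 0.3317  0.4111 -0.0016] [172. 338.]
top knob_mid 0.72 [ 0.5388 -0.3318  0.0009] [485. 249.]
```

```bash
python3 -m pendant '{"xyz":[[0.008,-0.008,0],[0.002,-0.001,0],[0,0,-0.012],[0,0,-0.01],[0,0,0]],"turn":[0,0,0,0,0]}' 0.4 30
python3 -c "
from h import *
st([.576,-.0155,.060])
o=readout.get_obs();print(R.from_euler('xyz',o['tool_rot'],degrees=True).as_matrix()[:,0])"
```

```text
time_s: 32.92
tool_pos: [0.5793, -0.0169, 0.0841]
tool_rot: [-108.8, 88.7, 127.9]
force: [0.4, -0.0, -1.3]
grip_width: 0.0494
t 32.92 tcp [ 0.5793 -0.0169  0.0841] jaw -33.3 F [ 0.4 -0.  -1.3] w 0.0494 j7 -18
to go [-0.0033  0.0014 -0.0241]
[-0.01398832  0.01797014 -0.99974067]
```

```bash
python3 -m pendant '{"xyz":[[-0.003,0.001,-0.008],[0,0,-0.008],[0,0,-0.003],[0,0,0]],"turn":[0,0,0,0]}' 0.4 30
python3 -c "
from h import *
st([.576,-.0155,.060])
"
python3 -m pendant '{"xyz":[[0,0,-0.002],[0,0,-0.002],[0,0,0]],"turn":[0,0,0]}' 0.4 30
python3 -c "
from h import *
st([.576,-.0155,.060])
"
```

```text
time_s: 33.42
tool_pos: [0.5757, -0.0155, 0.0634]
tool_rot: [-107.6, 88.7, 129.2]
force: [0.6, 0.7, -1.4]
grip_width: 0.0495
t 33.42 tcp [ 0.5757 -0.0155  0.0634] jaw -33.3 F [ 0.6  0.7 -1.4] w 0.0495 j7 -17
to go [ 0.0003 -0.     -0.0034]
time_s: 33.8
tool_pos: [0.5765, -0.0156, 0.0605]
tool_rot: [-111.1, 88.7, 125.6]
force: [-0.2, -0.5, -1.8]
grip_width: 0.0494
t 33.8 tcp [ 0.5765 -0.0156  0.0605] jaw -33.3 F [-0.2 -0.5 -1.8] w 0.0494 j7 -17
to go [-0.0005  0.0001 -0.0005]
```

```bash
python3 -m pendant '{"xyz":[[0,0,-0.0015],[0,0,-0.001],[0,0,0]],"turn":[0,0,0]}' 0.4 30
python3 -m pendant '{"xyz":[[0,0,0],[0,0,0],[0,0,0],[0,0,0]],"turn":[0,0,0,0]}' 1 30
python3 -m pendant '{"xyz":[[0,0,0.03],[0,0,0.04],[0,0,0.04],[0,0,0.03],[-0.02,0.02,0],[-0.02,0.03,0],[-0.02,0.03,0],[-0.02,0.03,0]],"turn":[0,0,0,0,0,0,0,0]}' 1 20
python3 -c "
from h import *
st([.448,.392,.2])
for c in ('scene','top'): 
  read_camera(c);find(c,'jar0')
snap('top','t9.png',(150,170,390,350),3)"
```

```text
time_s: 34.17
tool_pos: [0.5768, -0.0157, 0.0606]
tool_rot: [-114.1, 88.6, 122.6]
force: [-0.4, 0.4, -1.9]
grip_width: 0.0496
time_s: 34.67
tool_pos: [0.5775, -0.0158, 0.0606]
tool_rot: [-116.6, 88.7, 120.1]
force: [0.5, 1.3, 0.3]
grip_width: 0.0807
time_s: 35.67
tool_pos: [0.4958, 0.0926, 0.2051]
tool_rot: [-117.6, 88.8, 118.7]
force: [0.5, 0.7, -0.1]
grip_width: 0.087
t 35.67 tcp [0.4958 0.0926 0.2051] jaw -33.8 F [ 0.5  0.7 -0.1] w 0.087 j7 -45
to go [-0.0478  0.2994 -0.0051]
scene jar0 0.95 [ 0.573  -0.0201  0.0362] [296. 270.]
scene jar0 0.93 [0.4463 0.3987 0.003 ] [430. 338.]
scene jar0 0.79 [0.3017 0.2144 0.0009] [417. 283.]
scene jar0 0.57 [ 0.2803  0.3066 -0.0026] [445. 297.]
top jar0 0.88 [ 0.2829  0.3014 -0.0013] [217. 360.]
top jar0 0.83 [ 0.5744 -0.0185  0.0352] [353. 233.]
top jar0 0.68 [0.4529 0.3915 0.0012] [181. 287.]
```

View pics/t9.png

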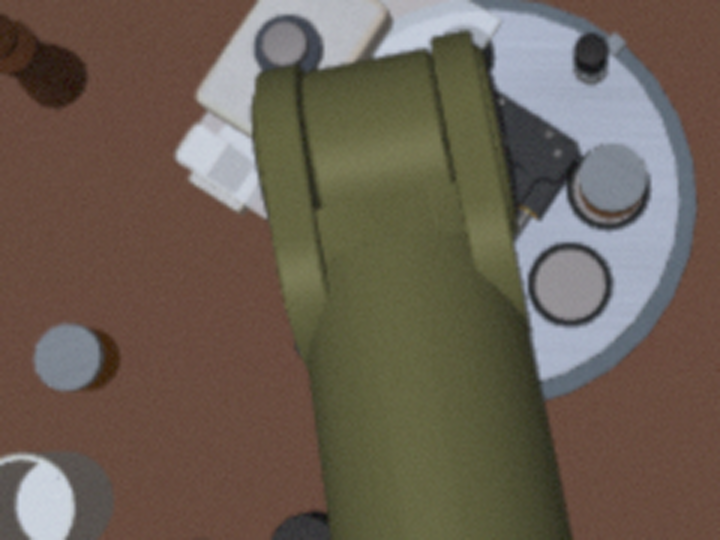

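```bash
python3 -c "
from h import *
print(ray('top',150+614/3,170+178/3,.091),ray('top',150+68/3,170+357/3,.055))"
python3 -m pendant '{"xyz":[[-0.004,0.04,0],[-0.004,0.04,0],[-0.004,0.04,0],[-0.004,0.04,0],[-0.006,0.04,0],[-0.006,0.04,-0.02],[-0.005,0.04,-0.04],[-0.004,0.02,-0.04],[0,0,0]],"turn":[0,0,0,0,0,0,0,0,0]}' 1 20
python3 -c "
from h import *
st([.448,.393,.022])
o=readout.get_obs();print(R.from_euler('xyz',o['tool_rot'],degrees=True).as_matrix()[:,0])
for c in ('scene','top'): 
  read_camera(c);find(c,'jar0')"
```

```text
[ 0.57409612 -0.01953242  0.091     ] [0.44547241 0.3933505  0.055     ]
time_s: 37.05
tool_pos: [0.4709, 0.3868, 0.1029]
tool_rot: [-145.6, 89.3, 89.0]
force: [0.0, -0.7, 0.8]
grip_width: 0.0873
t 37.05 tcp [0.4709 0.3868 0.1029] jaw -35.3 F [ 0.  -0.7  0.8] w 0.0873 j7 -66
to go [-0.0229  0.0062 -0.0809]
[ 0.00021049  0.01266804 -0.99991974]
scene jar0 0.91 [0.4472 0.3977 0.0027] [429. 338.]
scene jar0 0.59 [ 0.5717 -0.0166  0.0377] [297. 270.]
scene jar0 0.47 [ 0.2831  0.3069 -0.003 ] [445. 297.]
scene jar0 0.42 [0.3031 0.2113 0.0023] [416. 282.]
top jar0 0.9 [ 0.4505  0.3949 -0.0012] [180. 288.]
top jar0 0.79 [ 0.5755 -0.0172  0.0353] [353. 233.]
top jar0 0.57 [ 0.2814  0.2992 -0.    ] [218. 360.]
top jar0 0.55 [0.3033 0.2154 0.0028] [254. 351.]
```

```bash
python3 -m pendant '{"xyz":[[-0.013,0.004,0],[-0.01,0.003,0],[0,0,-0.02],[0,0,-0.02],[0,0,-0.01],[0,0,0]],"turn":[0,0,0,0,0,0]}' 1 20
python3 -c "
from h import *
st([.447,.3945,.022])"
```

```text
time_s: 38.0
tool_pos: [0.451, 0.3932, 0.0587]
tool_rot: [-163.7, 88.5, 70.6]
force: [-0.3, -0.1, 0.5]
grip_width: 0.0871
t 38.0 tcp [0.451  0.3932 0.0587] jaw -35.6 F [-0.3 -0.1  0.5] w 0.0871 j7 -67
to go [-0.004   0.0013 -0.0367]
```

```bash
python3 -m pendant '{"xyz":[[-0.004,0.001,0],[0,0,-0.02],[0,0,-0.012],[0,0,-0.002],[0,0,0]],"turn":[0,0,0,0,0]}' 1 20
python3 -c "
from h import *
st([.447,.3945,.024])"
```

```text
time_s: 38.62
tool_pos: [0.4471, 0.3943, 0.0226]
tool_rot: [-164.9, 88.5, 69.4]
force: [0.0, 0.7, 0.2]
grip_width: 0.0874
t 38.62 tcp [0.4471 0.3943 0.0226] jaw -35.7 F [0.  0.7 0.2] w 0.0874 j7 -66
to go [-0.0001  0.0002  0.0014]
```

```bash
python3 -m pendant '{"xyz":[[0,0,0],[0,0,0],[0,0,0],[0,0,0],[0,0,0],[0,0,0]],"turn":[0,0,0,0,0,0]}' 0.4 30
python3 -c "
from h import *
st()"
python3 -m pendant '{"xyz":[[0,0,0.02],[0,0,0.03],[0,0,0.03],[0,0,0.03],[0,-0.01,0.02],[0,-0.02,0.01],[0,-0.03,0],[0,-0.03,0],[0,-0.03,0],[0,-0.03,0]],"turn":[0,0,0,0,0,0,0,0,0,0]}' 0.4 30
python3 -c "
from h import *
st([.4765,.0903,.15])
o=readout.get_obs();print(R.from_euler('xyz',o['tool_rot'],degrees=True).as_matrix()[:,0])"
```

```text
time_s: 39.38
tool_pos: [0.4478, 0.3951, 0.0239]
tool_rot: [-166.0, 88.3, 68.4]
force: [0.0, 0.1, -0.3]
grip_width: 0.0492
t 39.38 tcp [0.4478 0.3951 0.0239] jaw -35.7 F [ 0.   0.1 -0.3] w 0.0492 j7 -66
time_s: 40.62
tool_pos: [0.4478, 0.2366, 0.1752]
tool_rot: [-168.3, 88.2, 66.0]
force: [-0.1, -0.3, -0.4]
grip_width: 0.049
t 40.62 tcp [0.4478 0.2366 0.1752] jaw -35.7 F [-0.1 -0.3 -0.4] w 0.049 j7 -65
to go [ 0.0287 -0.1463 -0.0252]
[ 0.01254771  0.02813372 -0.99952541]
```

```bash
python3 -m pendant '{"xyz":[[0,-0.03,0],[0.005,-0.03,0],[0.006,-0.03,0],[0.006,-0.025,0],[0.006,-0.015,-0.01],[0.004,-0.005,-0.02],[0,0,-0.02],[0,0,0]],"turn":[0,0,0,0,0,0,0,0]}' 0.4 30
python3 -c "
from h import *
st([.4765,.0903,.0605])
o=readout.get_obs();print(R.from_euler('xyz',o['tool_rot'],degrees=True).as_matrix()[:,0])"
```

```text
time_s: 41.62
tool_pos: [0.473, 0.0856, 0.1264]
tool_rot: [-159.3, 88.0, 74.2]
force: [-0.1, 0.7, -0.9]
grip_width: 0.0494
t 41.62 tcp [0.473  0.0856 0.1264] jaw -36.5 F [-0.1  0.7 -0.9] w 0.0494 j7 -47
to go [ 0.0035  0.0047 -0.0659]
[ 0.00964859  0.03407034 -0.99937286]
```

```bash
python3 -m pendant '{"xyz":[[0.0035,0.005,-0.015],[0,0,-0.02],[0,0,-0.012],[0,0,0],[0,0,0]],"turn":[0,0,0,0,0]}' 0.4 30
python3 -c "
from h import *
st([.4765,.0903,.0605])"
```

```text
time_s: 42.25
tool_pos: [0.4784, 0.0908, 0.0827]
tool_rot: [-162.8, 87.7, 70.6]
force: [0.5, 0.5, -0.6]
grip_width: 0.0492
t 42.25 tcp [0.4784 0.0908 0.0827] jaw -36.6 F [ 0.5  0.5 -0.6] w 0.0492 j7 -42
to go [-0.0019 -0.0005 -0.0222]
```

```bash
python3 -m pendant '{"xyz":[[-0.002,-0.001,-0.01],[0,0,-0.007],[0,0,-0.003],[0,0,0],[0,0,-0.0015],[0,0,-0.001],[0,0,0]],"turn":[0,0,0,0,0,0,0]}' 0.4 30
python3 -c "
from h import *
st([.4765,.0903,.0605])"
```

```text
time_s: 43.12
tool_pos: [0.4771, 0.0902, 0.0601]
tool_rot: [-163.8, 87.5, 69.6]
force: [-0.2, -0.9, -0.1]
grip_width: 0.0496
t 43.12 tcp [0.4771 0.0902 0.0601] jaw -36.5 F [-0.2 -0.9 -0.1] w 0.0496 j7 -40
to go [-0.0006  0.0001  0.0004]
```

```bash
python3 -m pendant '{"xyz":[[0,0,0],[0,0,0],[0,0,0],[0,0,0],[0,0,0.03],[0,0,0.04],[0,0,0.04],[0,0,0.02],[0.02,-0.01,0.01],[0.03,-0.015,0]],"turn":[0,0,0,0,0,0,0,0,0,0]}' 1 20
python3 -m pendant '{"xyz":[[0.03,-0.015,0],[0.03,-0.015,0],[0.03,-0.015,0],[0.02,-0.01,0],[0.01,-0.01,0],[0,0,0]],"turn":[0,0,0,0,0,0]}' 1 20
python3 -c "
from h import *
st([.6705,-.0025,.064])
o=readout.get_obs();print(R.from_euler('xyz',o['tool_rot'],degrees=True).as_matrix()[:,0])
for c in ('scene','top'): 
  read_camera(c);find(c,'jar0');find(c,'knob_mid')
snap('top','t10.png',(220,170,400,320),4)"
```

```text
time_s: 44.38
tool_pos: [0.5268, 0.0665, 0.2052]
tool_rot: [-163.0, 87.3, 70.7]
force: [-0.2, -0.3, -0.4]
grip_width: 0.087
time_s: 45.12
tool_pos: [0.6523, -0.0008, 0.2036]
tool_rot: [-163.5, 87.4, 70.3]
force: [-0.7, 0.8, -0.4]
grip_width: 0.087
t 45.12 tcp [ 0.6523 -0.0008  0.2036] jaw -36.2 F [-0.7  0.8 -0.4] w 0.087 j7 -20
to go [ 0.0182 -0.0017 -0.1396]
[ 0.01510022  0.04208565 -0.99899989]
scene jar0 0.92 [0.302  0.2131 0.0049] [417. 282.]
scene jar0 0.89 [ 0.2806  0.3066 -0.0033] [445. 297.]
scene jar0 0.81 [ 0.5735 -0.016   0.0342] [296. 272.]
scene jar0 0.65 [0.4743 0.0899 0.0364] [346. 276.]
scene jar0 0.3 [ 0.6949 -0.3859 -0.0011] [197. 240.]
scene knob_mid 0.5 [0.6691 0.0043 0.0811] [273. 275.]
top jar0 0.65 [0.2823 0.2962 0.0001] [219. 360.]
top jar0 0.44 [0.3063 0.213  0.0029] [255. 350.]
```

View pics/t10.png

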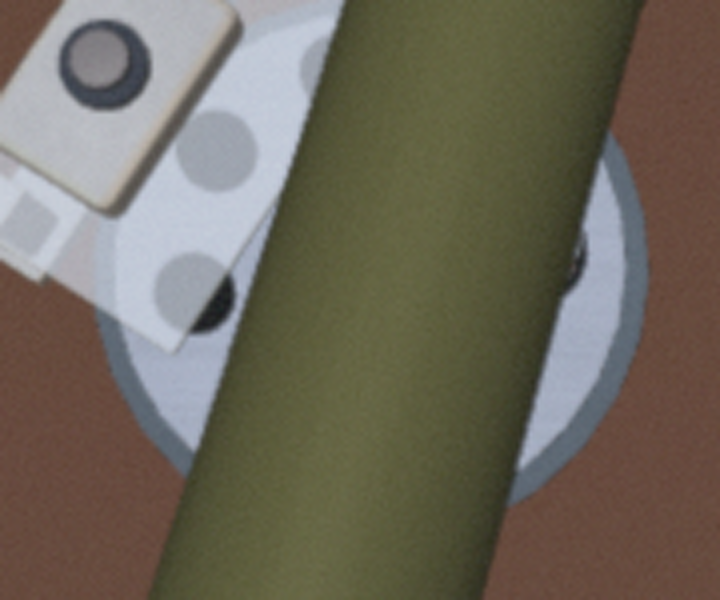

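```bash
python3 -m pendant '{"xyz":[[0.013,-0.001,0],[0.006,-0.001,-0.03],[0,0,-0.03],[0,0,-0.02],[0,0,0],[0,0,0]],"turn":[0,0,0,0,0,0]}' 1 20
python3 -c "
from h import *
st([.6705,-.002,.063])"
```

```text
time_s: 46.22
tool_pos: [0.6754, 0.001, 0.1242]
tool_rot: [-169.1, 87.1, 65.0]
force: [0.2, -0.2, 0.1]
grip_width: 0.087
t 46.23 tcp [0.6754 0.001  0.1242] jaw -35.8 F [ 0.2 -0.2  0.1] w 0.087 j7 -17
to go [-0.0049 -0.003  -0.0612]
```

```bash
python3 -m pendant '{"xyz":[[-0.005,-0.003,0],[0,0,-0.02],[0,0,-0.025],[0,0,-0.01],[0,0,0]],"turn":[0,0,0,0,0]}' 1 20
python3 -c "
from h import *
st([.6705,-.002,.063])"
```

```text
time_s: 46.85
tool_pos: [0.6709, -0.0022, 0.0685]
tool_rot: [-172.3, 87.0, 61.9]
force: [0.3, 0.9, 0.9]
grip_width: 0.0871
t 46.85 tcp [ 0.6709 -0.0022  0.0685] jaw -35.8 F [0.3 0.9 0.9] w 0.0871 j7 -14
to go [-0.0004  0.0002 -0.0055]
```

```bash
python3 -m pendant '{"xyz":[[0,0,-0.005],[0,0,0],[0,0,0],[0,0,0],[0,0,0],[0,0,0],[0,0,0],[0,0,0]],"turn":[0,0,0,0,0,0,0,0]}' 0.2 20
python3 -m pendant '{"xyz":[[0.005,0,0],[0.005,0,0],[0.005,0,0],[0.005,0,0],[0.005,0,0],[0.005,0,0],[0.005,0,0],[0.005,0,0]],"turn":[0,0,0,0,0,0,0,0]}' 0.2 20
python3 -c "
from h import *
st()
o=readout.get_obs();print(R.from_euler('xyz',o['tool_rot'],degrees=True).as_matrix()[:,0])"
```

```text
time_s: 47.85
tool_pos: [0.672, -0.0019, 0.0656]
tool_rot: [-173.9, 86.8, 60.3]
force: [-1.4, 1.1, 1.1]
grip_width: 0.0253
time_s: 48.85
tool_pos: [0.6728, -0.0011, 0.0644]
tool_rot: [-99.9, 84.7, 134.2]
force: [-15.6, 2.5, 9.1]
grip_width: 0.0263
t 48.85 tcp [ 0.6728 -0.0011  0.0644] jaw -35.9 F [-15.6   2.5   9.1] w 0.0263 j7 -14
[-0.06392637  0.06574856 -0.9957864 ]
```

```bash
python3 -m pendant '{"xyz":[[0,0,0.007],[0,0,0.007],[0,0,0.007],[0,0,0.002]],"turn":[0,0,0,0]}' 0.2 30
python3 -c "
from h import *
st()
o=readout.get_obs();print(R.from_euler('xyz',o['tool_rot'],degrees=True).as_matrix()[:,0])"
```

```text
time_s: 49.35
tool_pos: [0.6718, -0.0013, 0.0844]
tool_rot: [-97.4, 84.7, 136.6]
force: [0.1, -0.3, -7.5]
grip_width: 0.0263
t 49.35 tcp [ 0.6718 -0.0013  0.0844] jaw -35.9 F [ 0.1 -0.3 -7.5] w 0.0263 j7 -15
[-0.06677632  0.06304894 -0.99577395]
```

```bash
sed -i 's/YAW=-2.74/YAW=-2.0/' h.py; python3 -m pendant '{"xyz":[[-0.003,-0.004,0],[-0.003,-0.004,0],[-0.003,-0.004,0],[-0.003,-0.004,0]],"turn":[0,0,0,0]}' 0.2 30
python3 -c "
from h import *
st();arc(158,3)
o=readout.get_obs();print(R.from_euler('xyz',o['tool_rot'],degrees=True).as_matrix()[:,0])"
```

```text
time_s: 49.85
tool_pos: [0.6589, -0.0153, 0.0835]
tool_rot: [-98.6, 84.6, 135.6]
force: [-1.2, 3.2, -6.8]
grip_width: 0.0262
t 49.85 tcp [ 0.6589 -0.0153  0.0835] jaw -35.8 F [-1.2  3.2 -6.8] w 0.0262 j7 -14
r 0.1298 ang sealer frame 315.38 goal 158 to go deg -157.38
[-0.0049, -0.0047],[-0.0053, -0.0043],[-0.0055, -0.004],[-0.0057, -0.0037],[-0.0059, -0.0034],[-0.0061, -0.0031],[-0.0062, -0.0028],[-0.0064, -0.0024],[-0.0065, -0.0021],
[-0.06775326  0.06627826 -0.99549821]
```

```bash
python3 -m pendant '{"xyz":[[-0.005,-0.0047,0.0005],[-0.0053,-0.0043,0],[-0.0055,-0.004,0.0005],[-0.0057,-0.0037,0],[-0.0059,-0.0034,0.0005],[-0.006,-0.003,0],[-0.0062,-0.0028,0]],"turn":[0,0,0,0,0,0,0]}' 0.2 30
python3 -c "
from h import *
st();arc(158,3)
o=readout.get_obs();print(R.from_euler('xyz',o['tool_rot'],degrees=True).as_matrix()[:,0])"
```

```text
time_s: 50.72
tool_pos: [0.6165, -0.0414, 0.0848]
tool_rot: [-99.8, 84.5, 134.4]
force: [0.5, 4.1, -8.2]
grip_width: 0.026
t 50.73 tcp [ 0.6165 -0.0414  0.0848] jaw -35.7 F [ 0.5  4.1 -8.2] w 0.026 j7 -11
r 0.1292 ang sealer frame 293.21 goal 158 to go deg -135.21
[-0.0061, -0.0031],[-0.0065, -0.002],[-0.0066, -0.0016],[-0.0067, -0.0013],[-0.0067, -0.0009],[-0.0068, -0.0006],[-0.0068, -0.0002],[-0.0068, 0.0002],[-0.0068, 0.0005],
[-0.06758303  0.06892343 -0.99533014]
```

Lifted, the drag is small and the tilt stays put. I continue the swing.

```bash
python3 -m pendant '{"xyz":[[-0.0065,-0.003,0],[-0.007,-0.002,0.0003],[-0.007,-0.0016,0],[-0.007,-0.001,0.0003],[-0.007,-0.001,0],[-0.007,-0.0003,0.0003],[-0.007,0,0],[-0.007,0.0005,0]],"turn":[0,0,0,0,0,0,0,0]}' 0.2 30
python3 -c "
from h import *
st();arc(158,3)
o=readout.get_obs();print(R.from_euler('xyz',o['tool_rot'],degrees=True).as_matrix()[:,0])"
```

```text
time_s: 51.72
tool_pos: [0.5576, -0.0491, 0.0848]
tool_rot: [-101.2, 84.4, 133.0]
force: [1.5, 4.3, -12.8]
grip_width: 0.026
t 51.73 tcp [ 0.5576 -0.0491  0.0848] jaw -35.7 F [  1.5   4.3 -12.8] w 0.026 j7 -11
r 0.1286 ang sealer frame 266.55 goal 158 to go deg -108.55
[-0.0069, -0.0005],[-0.0067, 0.0012],[-0.0066, 0.0015],[-0.0065, 0.0019],[-0.0064, 0.0022],[-0.0063, 0.0025],[-0.0062, 0.0029],[-0.006, 0.0032],[-0.0058, 0.0035],
[-0.06601121  0.07077391 -0.99530577]
```

```bash
python3 -m pendant '{"xyz":[[-0.007,0,-0.0007],[-0.007,0.001,0],[-0.007,0.0015,0],[-0.007,0.002,0],[-0.0066,0.002,0],[-0.0065,0.0025,0],[-0.0063,0.003,0],[-0.006,0.0032,0]],"turn":[0,0,0,0,0,0,0,0]}' 0.2 30
python3 -c "
from h import *
st();arc(158,3)
o=readout.get_obs();print(R.from_euler('xyz',o['tool_rot'],degrees=True).as_matrix()[:,0])"
```

```text
time_s: 52.72
tool_pos: [0.5052, -0.032, 0.0849]
tool_rot: [-108.8, 84.8, 125.4]
force: [4.8, 3.7, -15.8]
grip_width: 0.0261
t 52.73 tcp [ 0.5052 -0.032   0.0849] jaw -35.7 F [  4.8   3.7 -15.8] w 0.0261 j7 -16
r 0.1285 ang sealer frame 241.82 goal 158 to go deg -83.82
[-0.0066, 0.0022],[-0.0056, 0.0039],[-0.0054, 0.0042],[-0.0052, 0.0044],[-0.0049, 0.0047],[-0.0047, 0.005],[-0.0044, 0.0052],[-0.0041, 0.0054],[-0.0038, 0.0056],
[-0.05271674  0.07410576 -0.99585605]
```

```bash
python3 -m pendant '{"xyz":[[-0.006,0.0033,-0.001],[-0.006,0.004,0],[-0.0055,0.0042,-0.0005],[-0.0053,0.0045,0],[-0.005,0.0047,-0.0005],[-0.0048,0.005,0],[-0.0045,0.0053,0]],"turn":[0,0,0,0,0,0,0]}' 0.2 30
python3 -c "
from h import *
st();arc(158,3)
o=readout.get_obs();print(R.from_euler('xyz',o['tool_rot'],degrees=True).as_matrix()[:,0])
snap('scene','s11.png',(240,180,400,300),5)"
```

```text
time_s: 53.6
tool_pos: [0.4732, -0.0057, 0.0849]
tool_rot: [-121.7, 85.5, 112.0]
force: [6.5, 3.0, -17.9]
grip_width: 0.0254
t 53.6 tcp [ 0.4732 -0.0057  0.0849] jaw -36.2 F [  6.5   3.  -17.9] w 0.0254 j7 -25
r 0.1284 ang sealer frame 223.25 goal 158 to go deg -65.25
[-0.0055, 0.0042],[-0.0041, 0.0055],[-0.0038, 0.0057],[-0.0035, 0.0058],[-0.0032, 0.006],[-0.0028, 0.0062],[-0.0025, 0.0063],[-0.0022, 0.0064],[-0.0018, 0.0066],
[-0.02954239  0.07303808 -0.99689151]
```

View pics/s11.png

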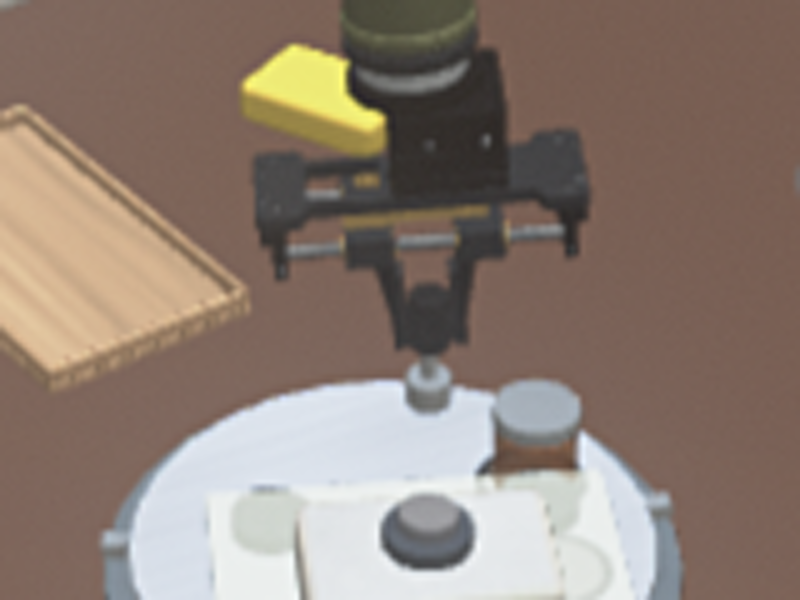

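The knob is held at crop (430,320) with the plunger stem lifted, a jar rides upright at (537,440), and the other is going under the hood.

```bash
python3 -m pendant '{"xyz":[[-0.0047,0.005,-0.002],[-0.0043,0.0055,-0.001],[-0.004,0.0057,0],[-0.0035,0.006,-0.001],[-0.0032,0.0062,0],[-0.003,0.0063,-0.0005],[-0.0026,0.0064,0]],"turn":[0,0,0,0,0,0,0]}' 0.2 30
python3 -c "
from h import *
st();arc(158,3)
o=readout.get_obs();print(R.from_euler('xyz',o['tool_rot'],degrees=True).as_matrix()[:,0])"
```

```text
time_s: 54.52
tool_pos: [0.4509, 0.0305, 0.0838]
tool_rot: [-129.6, 85.8, 103.6]
force: [3.1, -0.7, -7.3]
grip_width: 0.0253
t 54.52 tcp [0.4509 0.0305 0.0838] jaw -36.7 F [ 3.1 -0.7 -7.3] w 0.0253 j7 -36
r 0.1285 ang sealer frame 204.2 goal 158 to go deg -46.2
[-0.0038, 0.0058],[-0.0021, 0.0065],[-0.0017, 0.0066],[-0.0014, 0.0067],[-0.001, 0.0067],[-0.0007, 0.0068],[-0.0003, 0.0068],[0.0, 0.0068],[0.0004, 0.0068],
[-0.01738803  0.07179988 -0.99726748]
```

```bash
python3 -m pendant '{"xyz":[[-0.003,0.006,0],[-0.0025,0.0065,0],[-0.0018,0.0067,0.0005],[-0.0014,0.0068,0],[-0.001,0.0068,0.0005],[-0.0008,0.007,0],[-0.0004,0.007,0]],"turn":[0,0,0,0,0,0,0]}' 0.2 30
python3 -c "
from h import *
st();arc(158,3)
o=readout.get_obs();print(R.from_euler('xyz',o['tool_rot'],degrees=True).as_matrix()[:,0])"
```

```text
time_s: 55.4
tool_pos: [0.4405, 0.0784, 0.0847]
tool_rot: [-131.6, 86.0, 101.6]
force: [4.4, -1.1, -7.9]
grip_width: 0.0259
t 55.4 tcp [0.4405 0.0784 0.0847] jaw -36.7 F [ 4.4 -1.1 -7.9] w 0.0259 j7 -45
r 0.1293 ang sealer frame 182.27 goal 158 to go deg -24.27
[-0.0006, 0.0068],[0.0005, 0.0068],[0.0009, 0.0068],[0.0012, 0.0067],[0.0016, 0.0066],[0.0019, 0.0065],[0.0022, 0.0064],[0.0026, 0.0063],[0.0002, 0.0006],
[-0.01397994  0.06828574 -0.99756785]
```

```bash
python3 -m pendant '{"xyz":[[0,0.0068,0],[0.0005,0.0068,0],[0.001,0.0068,0],[0.0012,0.0067,0],[0.0016,0.0066,0],[0.002,0.006,0]],"turn":[0,0,0,0,0,0]}' 0.2 30
python3 -c "
from h import *
st();arc(158,1)
o=readout.get_obs();print(R.from_euler('xyz',o['tool_rot'],degrees=True).as_matrix()[:,0])"
```

```text
time_s: 56.15
tool_pos: [0.446, 0.1183, 0.0838]
tool_rot: [-128.5, 86.2, 104.7]
force: [3.3, -2.6, -7.3]
grip_width: 0.0257
t 56.15 tcp [0.446  0.1183 0.0838] jaw -36.8 F [ 3.3 -2.6 -7.3] w 0.0257 j7 -47
r 0.1298 ang sealer frame 164.4 goal 158 to go deg -6.4
[0.0006, 0.0022],[0.0007, 0.0021],[0.0008, 0.0021],[0.0008, 0.0021],[0.0009, 0.0021],[0.0009, 0.0021],[0.0004, 0.0008],
[-0.01675486  0.06401174 -0.99780848]
```

```bash
python3 -m pendant '{"xyz":[[0.0015,0.004,-0.003],[0.0015,0.004,-0.003],[0.0007,0.002,0]],"turn":[0,0,0]}' 0.2 20
python3 -c "
from h import *
st();arc(158,1)"
python3 -m pendant '{"xyz":[[0.0005,0.001,0],[0.0005,0.001,0],[0.0007,0.0015,0]],"turn":[0,0,0]}' 0.2 4
python3 -c "
from h import *
st();arc(158,1)
for c in ('scene','top'): 
  read_camera(c);find(c,'knob_mid');find(c,'knob_mid',spot_in)"
```

```text
time_s: 56.52
tool_pos: [0.4493, 0.1269, 0.0782]
tool_rot: [-124.4, 86.4, 108.8]
force: [-1.6, -6.8, 3.4]
grip_width: 0.0259
t 56.52 tcp [0.4493 0.1269 0.0782] jaw -36.8 F [-1.6 -6.8  3.4] w 0.0259 j7 -46
r 0.1296 ang sealer frame 160.33 goal 158 to go deg -2.33
[0.0005, 0.0022],[0.0009, 0.0021],[0.0003, 0.0007],
time_s: 56.9
tool_pos: [0.4507, 0.1297, 0.0783]
tool_rot: [-122.3, 86.4, 110.9]
force: [2.0, -5.0, -0.4]
grip_width: 0.0267
t 56.9 tcp [0.4507 0.1297 0.0783] jaw -36.8 F [ 2.  -5.  -0.4] w 0.0267 j7 -46
r 0.1294 ang sealer frame 158.96 goal 158 to go deg -0.96
[0.0003, 0.0022],
scene knob_mid 0.42 [0.4448 0.13   0.0983] [363. 261.]
scene knob_mid 0.3 [0.6646 0.0992 0.0366] [295. 304.]
```

```bash
python3 -m pendant '{"xyz":[[0.0007,0.0018,0],[0.0007,0.0018,0],[0,0,0],[0,0,0]],"turn":[0,0,0,0]}' 0.2 3
python3 -c "
from h import *
st();arc(158,1)
for c in ('scene','top'): 
  read_camera(c);find(c,'knob_mid')
snap('scene','s12.png',(310,210,420,300),7)"
```

```text
time_s: 57.7
tool_pos: [0.4544, 0.135, 0.0787]
tool_rot: [-127.8, 86.3, 105.4]
force: [3.0, -2.5, -4.0]
grip_width: 0.0264
t 57.7 tcp [0.4544 0.135  0.0787] jaw -36.8 F [ 3.  -2.5 -4. ] w 0.0264 j7 -46
r 0.1282 ang sealer frame 156.13 goal 158 to go deg 1.87
[-0.0026, -0.0013],[-0.0008, -0.0018],
top knob_mid 0.69 [0.6676 0.0953 0.0384] [305. 194.]
```

View pics/s12.png

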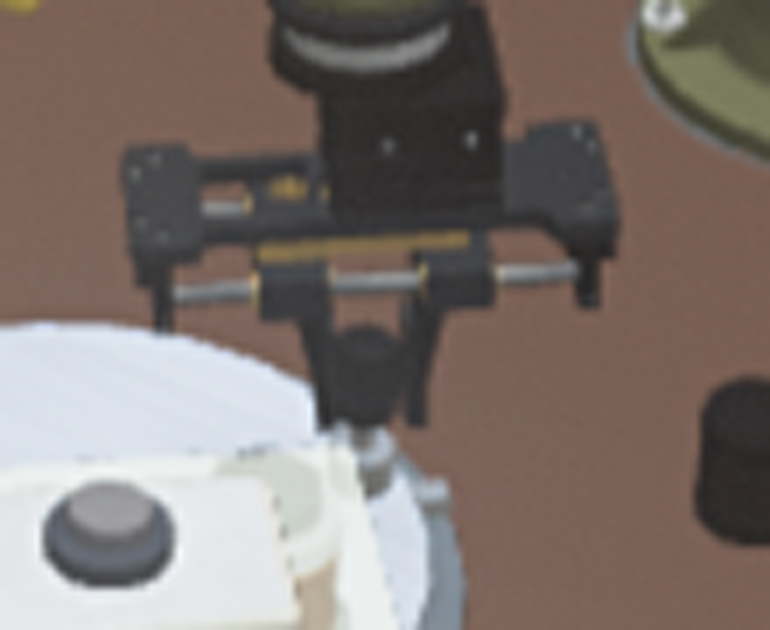

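The knob is still up, with its stem visible at crop (365,440) and the gripper holding it. I open a little to let the plunger settle, then look.

```bash
python3 -m pendant '{"xyz":[[0,0,0],[0,0,0],[0,0,0]],"turn":[0,0,0]}' 0.42 10
python3 -c "
from h import *
st()
for c in ('scene','top'): 
  read_camera(c);find(c,'knob_mid')
snap('scene','s13.png',(310,210,420,300),7)"
```

```text
time_s: 58.32
tool_pos: [0.4523, 0.1377, 0.0792]
tool_rot: [-125.0, 86.1, 108.2]
force: [0.4, -0.2, 0.1]
grip_width: 0.0361
t 58.33 tcp [0.4523 0.1377 0.0792] jaw -36.7 F [ 0.4 -0.2  0.1] w 0.0361 j7 -46
scene knob_mid 0.49 [0.4446 0.1285 0.0963] [363. 262.]
```

View pics/s13.png

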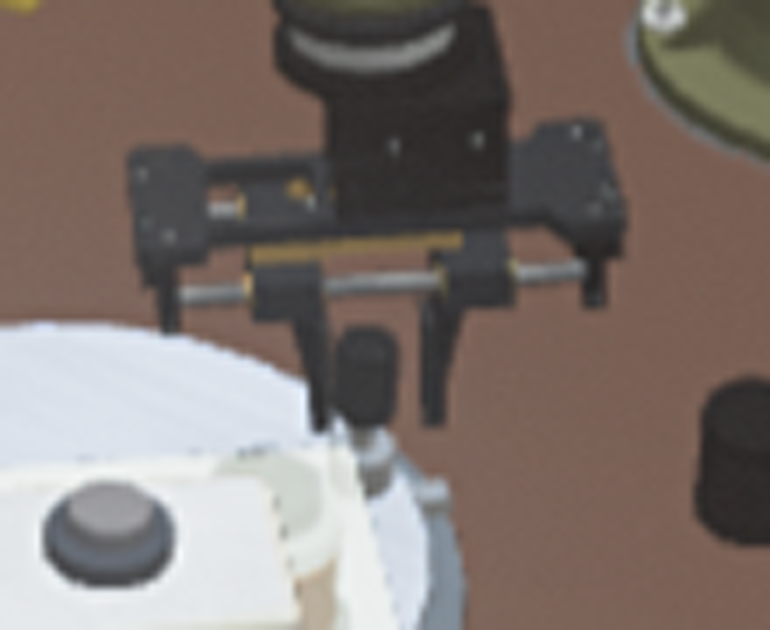

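```bash
python3 -m pendant '{"xyz":[[-0.002,-0.008,0],[0,0,0],[0,0,0],[0,0,0],[0,0,0],[0,0,0]],"turn":[0,0,0,0,0,0]}' 0.42 10
python3 -m pendant '{"xyz":[[0,0,0],[0,0,0],[0,0,0],[0,0,0]],"turn":[0,0,0,0]}' 0.2 15
python3 -c "
from h import *
st()"
python3 -m pendant '{"xyz":[[0.0006,0.0015,0.0005],[0.0006,0.0015,0.0005],[0.0004,0.001,0],[0,0,0]],"turn":[0,0,0,0]}' 0.2 15
python3 -c "
from h import *
st();arc(158,1)"
```

```text
time_s: 59.32
tool_pos: [0.4505, 0.1284, 0.0791]
tool_rot: [-125.3, 86.1, 107.8]
force: [0.2, 0.7, 0.4]
grip_width: 0.0365
time_s: 59.82
tool_pos: [0.4505, 0.1285, 0.0791]
tool_rot: [-125.2, 86.1, 108.0]
force: [-0.7, -0.3, 0.8]
grip_width: 0.0261
t 59.83 tcp [0.4505 0.1285 0.0791] jaw -36.7 F [-0.7 -0.3  0.8] w 0.0261 j7 -46
time_s: 60.32
tool_pos: [0.4508, 0.1295, 0.079]
tool_rot: [-121.0, 86.3, 112.2]
force: [-1.3, -2.0, 0.9]
grip_width: 0.0262
t 60.33 tcp [0.4508 0.1295 0.079 ] jaw -36.8 F [-1.3 -2.   0.9] w 0.0262 j7 -46
r 0.1293 ang sealer frame 159.02 goal 158 to go deg -1.02
[0.0002, 0.0024],[0.0, 0.0],
```

```bash
python3 -m pendant '{"xyz":[[0.0008,0.002,0.001],[0.0008,0.002,0.0],[0.0008,0.002,0],[0,0,0]],"turn":[0,0,0,0]}' 0.2 15
python3 -m pendant '{"xyz":[[0,0,0],[0,0,0],[0,0,0]],"turn":[0,0,0]}' 0.42 15
python3 -c "
from h import *
st()
for c in ('scene','top'): 
  read_camera(c);find(c,'knob_mid')
snap('scene','s14.png',(310,210,420,300),7)"
```

```text
time_s: 60.82
tool_pos: [0.4536, 0.1366, 0.079]
tool_rot: [-122.6, 86.3, 110.6]
force: [1.9, -0.5, -5.8]
grip_width: 0.0256
time_s: 61.2
tool_pos: [0.4546, 0.1388, 0.0808]
tool_rot: [-124.8, 86.1, 108.4]
force: [0.2, -0.5, -0.0]
grip_width: 0.036
t 61.2 tcp [0.4546 0.1388 0.0808] jaw -36.7 F [ 0.2 -0.5 -0. ] w 0.036 j7 -46
scene knob_mid 0.71 [0.451  0.1413 0.0812] [364. 269.]
```

View pics/s14.png

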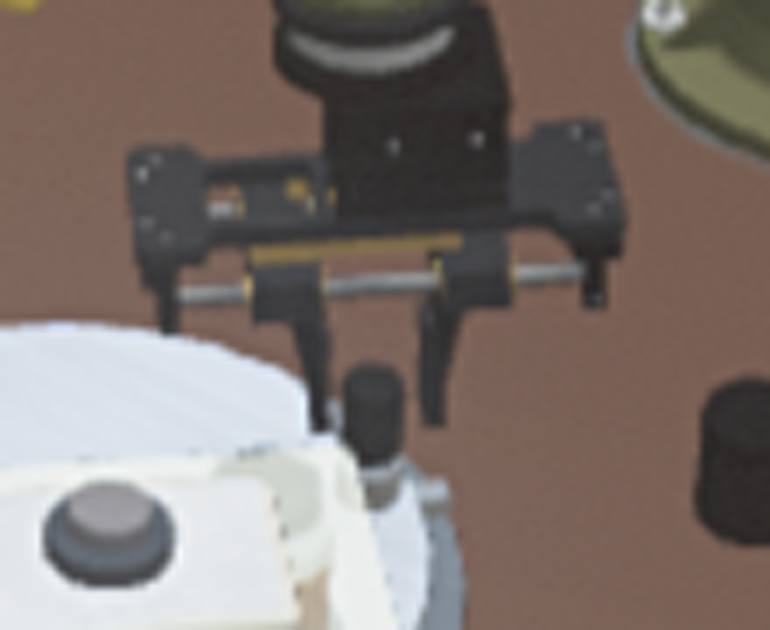

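The plunger has dropped home: the knob is down on its sleeve at crop (375,410), z = 0.081. Now the start button.

```bash
python3 -m pendant '{"xyz":[[0,0,0],[0,0,0.04],[0,0,0.05],[0,0,0.05],[0,0,0.04],[0.01,0,0.01],[0.03,0.01,0],[0.03,0.01,0],[0.03,0.01,0],[0,0,0]],"turn":[0,0,0,0,0,0,0,0,0,0]}' 1 15
python3 -c "
from h import *
st()
print(ray('top',244.75,184.75,.182))
for c in ('scene','top'): 
  read_camera(c);find(c,'start_top');find(c,'knob_mid');find(c,'hood');find(c,'jar0')
snap('top','t15.png',(200,140,400,320),4)
snap('scene','s15.png',(240,220,400,340),5)"
```

```text
time_s: 62.7
tool_pos: [0.5553, 0.1694, 0.2763]
tool_rot: [-124.1, 86.1, 109.2]
force: [0.1, 0.8, 0.4]
grip_width: 0.0868
t 62.7 tcp [0.5553 0.1694 0.2763] jaw -36.6 F [0.1 0.8 0.4] w 0.0868 j7 -43
[0.65302846 0.20814248 0.182     ]
scene start_top 0.54 [0.6575 0.2107 0.1852] [324. 281.]
scene knob_mid 0.44 [0.4513 0.138  0.0812] [363. 268.]
scene hood 0.83 [0.6368 0.1792 0.1219] [322. 291.]
scene hood 0.68 [0.665  0.0945 0.0379] [294. 303.]
scene jar0 0.81 [0.3058 0.2139 0.0037] [416. 282.]
scene jar0 0.59 [ 0.2829  0.3063 -0.0015] [445. 297.]
top start_top 0.51 [ 0.5417 -0.3318  0.0006] [485. 248.]
top knob_mid 0.72 [0.4516 0.1364 0.0833] [284. 285.]
top knob_mid 0.56 [0.6389 0.1824 0.1194] [262. 198.]
top hood 0.68 [0.6393 0.1801 0.1171] [263. 198.]
top hood 0.66 [ 0.7044 -0.3935  0.0015] [508. 181.]
top jar0 0.53 [0.5426 0.1715 0.0369] [272. 247.]
top jar0 0.47 [0.6701 0.0871 0.0346] [308. 193.]
top jar0 0.32 [0.5707 0.0775 0.001 ] [313. 237.]
```

View pics/t15.png

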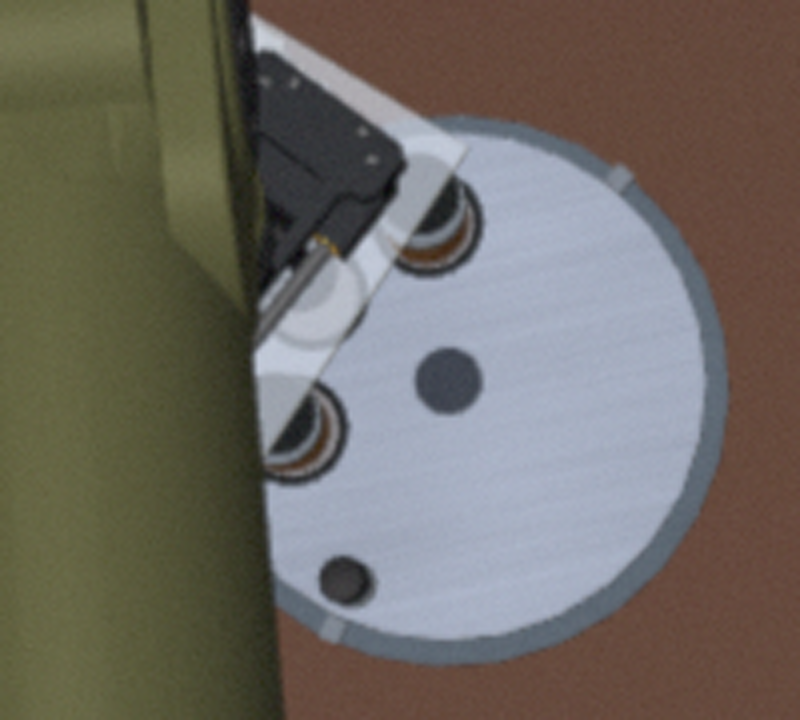

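View pics/s15.png

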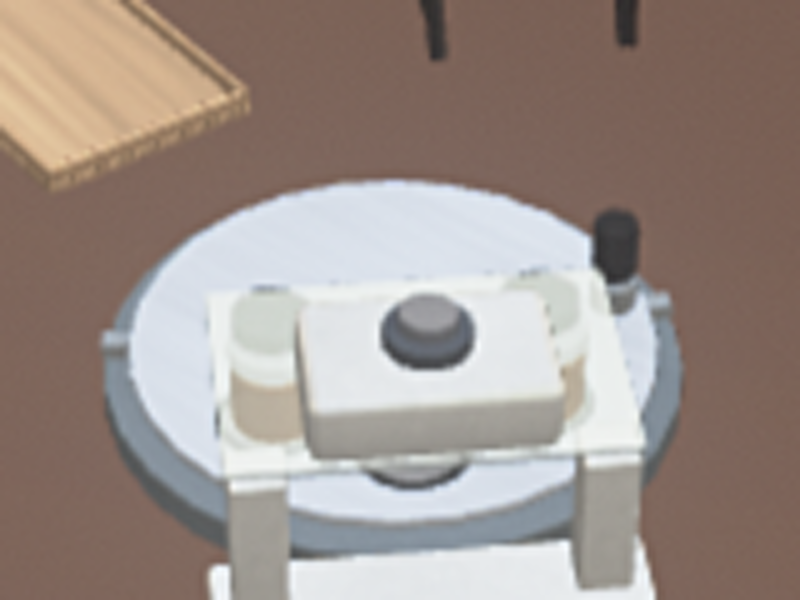

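Both jars stand on pads under the hood (scene crop (265,370) and (570,345)), and the knob is home by its pointer. I close the fingers and go over the button at about (0.654,0.210).

```bash
python3 -m pendant '{"xyz":[[0.025,0.01,0],[0.025,0.01,0],[0.025,0.01,0],[0.02,0.01,0],[0.004,0.001,0],[0,0,-0.02],[0,0,-0.02],[0,0,0],[0,0,0]],"turn":[0,0,0,0,0,0,0,0,0]}' 0 15
python3 -c "
from h import *
st([.654,.210,.184])"
```

```text
time_s: 64.42
tool_pos: [0.6528, 0.2111, 0.2345]
tool_rot: [-124.1, 85.5, 109.4]
force: [1.2, -0.8, 0.6]
grip_width: 0.0057
t 64.42 tcp [0.6528 0.2111 0.2345] jaw -36.5 F [ 1.2 -0.8  0.6] w 0.0057 j7 -37
to go [ 0.0012 -0.0011 -0.0505]
```

```bash
python3 -m pendant '{"xyz":[[0.001,-0.001,-0.02],[0,0,-0.015],[0,0,-0.008],[0,0,0],[0,0,0]],"turn":[0,0,0,0,0]}' 0 15
python3 -c "
from h import *
st([.654,.210,.184]); snap('scene','s16.png',(280,220,380,310),7)"
```

```text
time_s: 65.05
tool_pos: [0.6537, 0.2101, 0.1889]
tool_rot: [-124.5, 85.5, 108.9]
force: [0.2, -0.5, 0.5]
grip_width: 0.0007
t 65.05 tcp [0.6537 0.2101 0.1889] jaw -36.5 F [ 0.2 -0.5  0.5] w 0.0007 j7 -36
to go [ 0.0003 -0.0001 -0.0049]
```

View pics/s16.png

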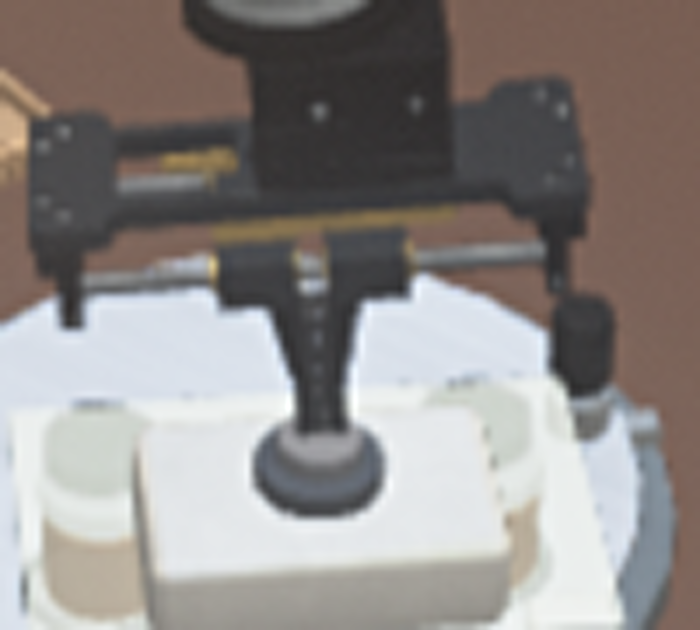

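```bash
python3 -m pendant '{"xyz":[[0,0,-0.005],[0,0,-0.004],[0,0,-0.004],[0,0,-0.003]],"turn":[0,0,0,0]}' 0 15
python3 -m pendant '{"xyz":[[0,0,-0.004],[0,0,-0.004]],"turn":[0,0]}' 0 15
```

```text
time_s: 65.6
tool_pos: [0.6544, 0.2101, 0.1765]
tool_rot: [-126.7, 85.4, 106.8]
force: [-6.6, -0.9, 19.1]
grip_width: 0.0003
time_s: 65.85
tool_pos: [0.6544, 0.2101, 0.1765]
tool_rot: [-128.5, 85.2, 105.0]
force: [-7.7, -1.3, 20.1]
grip_width: 0.0003
```

The button bottomed at z = 0.1765 with 20 N (travel about 6 mm). I rise and go back to the knob.

```bash
python3 -m pendant '{"xyz":[[0,0,0.01],[0,0,0.03],[0,0,0.03],[0,0,0.03],[-0.02,-0.01,0],[-0.03,-0.012,0],[-0.03,-0.012,0],[-0.03,-0.012,0],[-0.03,-0.012,0],[-0.02,-0.008,0]],"turn":[0,0,0,0,0,0,0,0,0,0]}' 0 20
python3 -m pendant '{"xyz":[[-0.02,-0.005,0],[-0.01,0,-0.02],[0,0,-0.03],[0,0,-0.03],[0,0,0],[0,0,0]],"turn":[0,0,0,0,0,0]}' 1 20
python3 -c "
from h import *
st([.4514,.134,.064])
o=readout.get_obs();print(R.from_euler('xyz',o['tool_rot'],degrees=True).as_matrix()[:,0])
for c in ('scene','top'): 
  read_camera(c);find(c,'start_top');find(c,'knob_mid')"
```

```text
time_s: 67.1
tool_pos: [0.4924, 0.1421, 0.2767]
tool_rot: [-129.8, 85.4, 103.7]
force: [-0.8, -0.1, 0.4]
grip_width: 0.0007
time_s: 67.85
tool_pos: [0.4609, 0.1371, 0.1956]
tool_rot: [-132.6, 84.9, 100.9]
force: [-0.5, -0.0, 0.6]
grip_width: 0.0528
t 67.85 tcp [0.4609 0.1371 0.1956] jaw -36.4 F [-0.5 -0.   0.6] w 0.0528 j7 -56
to go [-0.0095 -0.0031 -0.1316]
[-0.01678676  0.0868306  -0.99608165]
scene start_top 0.61 [0.654  0.213  0.1824] [326. 282.]
scene start_top 0.31 [0.6191 0.1601 0.0358] [322. 309.]
scene knob_mid 0.42 [0.4487 0.1405 0.0823] [365. 268.]
top start_top 0.51 [0.6568 0.2043 0.1841] [246. 183.]
top knob_mid 0.17 [0.6761 0.4326 0.0031] [168. 195.]
```

```bash
python3 -m pendant '{"xyz":[[-0.008,0,-0.03],[0,0,-0.03],[0,0,-0.02],[0,0,0],[0,0,0]],"turn":[0,0,0,0,0]}' 1 20
python3 -c "
from h import *
st([.452,.1366,.064])"
```

```text
time_s: 68.78
tool_pos: [0.4546, 0.1383, 0.116]
tool_rot: [-135.5, 84.8, 98.0]
force: [0.8, 0.0, -0.6]
grip_width: 0.087
t 68.78 tcp [0.4546 0.1383 0.116 ] jaw -36.3 F [ 0.8  0.  -0.6] w 0.087 j7 -49
to go [-0.0026 -0.0017 -0.052 ]
```

```bash
python3 -m pendant '{"xyz":[[-0.003,-0.002,-0.018],[0,0,-0.018],[0,0,-0.008],[0,0,0],[0,0,0]],"turn":[0,0,0,0,0]}' 1 20
python3 -c "
from h import *
st([.452,.1366,.064])"
```

```text
time_s: 69.4
tool_pos: [0.4554, 0.1388, 0.0761]
tool_rot: [-140.1, 84.4, 93.6]
force: [-0.3, 0.3, 0.5]
grip_width: 0.0869
t 69.4 tcp [0.4554 0.1388 0.0761] jaw -36.2 F [-0.3  0.3  0.5] w 0.0869 j7 -42
to go [-0.0034 -0.0022 -0.0121]
```

```bash
python3 -m pendant '{"xyz":[[-0.0035,-0.0025,-0.006],[0,0,-0.006],[0,0,0],[0,0,0]],"turn":[0,0,0,0]}' 1 20
python3 -c "
from h import *
st([.452,.1366,.064])"
python3 -m pendant '{"xyz":[[0,0,0],[0,0,0],[0,0,0],[0,0,0],[0,0,0],[0,0,0],[0,0,0]],"turn":[0,0,0,0,0,0,0]}' 0.2 20
python3 -c "
from h import *
st([.452,.1366,.064])
o=readout.get_obs();print(R.from_euler('xyz',o['tool_rot'],degrees=True).as_matrix()[:,0])"
```

```text
time_s: 69.9
tool_pos: [0.4521, 0.1366, 0.0641]
tool_rot: [-140.7, 84.3, 93.0]
force: [0.6, 1.2, -0.3]
grip_width: 0.0868
t 69.9 tcp [0.4521 0.1366 0.0641] jaw -36.2 F [ 0.6  1.2 -0.3] w 0.0868 j7 -40
to go [-0.0001 -0.     -0.0001]
time_s: 70.78
tool_pos: [0.4532, 0.1362, 0.0645]
tool_rot: [-142.0, 84.4, 91.7]
force: [2.8, -1.5, -4.4]
grip_width: 0.0256
t 70.78 tcp [0.4532 0.1362 0.0645] jaw -36.2 F [ 2.8 -1.5 -4.4] w 0.0256 j7 -40
to go [-0.0012  0.0004 -0.0005]
[-0.00286846  0.09768523 -0.99521323]
```

```bash
python3 -m pendant '{"xyz":[[0,0.005,0],[0,0.005,0],[0,0.005,0],[0,0.005,0],[0,0.005,0],[0,0.005,0],[0,0.005,0],[0,0.005,0],[0,0.005,0]],"turn":[0,0,0,0,0,0,0,0,0]}' 0.2 20
python3 -c "
from h import *
st()
o=readout.get_obs();print(R.from_euler('xyz',o['tool_rot'],degrees=True).as_matrix()[:,0])"
```

```text
time_s: 71.9
tool_pos: [0.4545, 0.1386, 0.0639]
tool_rot: [-125.0, 87.6, 107.6]
force: [0.2, -12.7, 6.2]
grip_width: 0.0255
t 71.9 tcp [0.4545 0.1386 0.0639] jaw -37.4 F [  0.2 -12.7   6.2] w 0.0255 j7 -44
[-0.01262068  0.0397136  -0.9991314 ]
```

Untilting works. Now I lift and swing back counter-clockwise.

```bash
python3 -m pendant '{"xyz":[[0,0.004,0],[0,0.004,0],[0,0,0.007],[0,0,0.007],[0,0,0.007],[0,0,0.002]],"turn":[0,0,0,0,0,0]}' 0.2 30
python3 -c "
from h import *
st();arc(323,3)
o=readout.get_obs();print(R.from_euler('xyz',o['tool_rot'],degrees=True).as_matrix()[:,0])"
```

```text
time_s: 72.65
tool_pos: [0.4534, 0.1364, 0.0848]
tool_rot: [-111.2, 88.4, 121.1]
force: [6.9, -1.1, -29.9]
grip_width: 0.0253
t 72.65 tcp [0.4534 0.1364 0.0848] jaw -37.7 F [  6.9  -1.1 -29.9] w 0.0253 j7 -48
r 0.1298 ang sealer frame 155.74 goal 323 to go deg 167.26
[-0.003, -0.0061],[-0.0025, -0.0063],[-0.0022, -0.0064],[-0.0018, -0.0066],[-0.0015, -0.0066],[-0.0012, -0.0067],[-0.0008, -0.0068],[-0.0004, -0.0068],[-0.0001, -0.0068],
[-0.0145959   0.02418397 -0.99960097]
```

```bash
sed -i 's/^C=.*/C=np.array([.5708,.0805]);YAW=-3.0/' h.py
python3 -m pendant '{"xyz":[[-0.002,-0.005,-0.003],[-0.0025,-0.006,-0.001],[-0.002,-0.0064,0],[-0.002,-0.0066,0],[-0.0016,-0.0066,0],[-0.0012,-0.0067,0],[-0.001,-0.0068,0]],"turn":[0,0,0,0,0,0,0]}' 0.2 30
python3 -c "
from h import *
st();arc(323,3)
o=readout.get_obs();print(R.from_euler('xyz',o['tool_rot'],degrees=True).as_matrix()[:,0])"
```

```text
time_s: 73.53
tool_pos: [0.4419, 0.0924, 0.082]
tool_rot: [-122.2, 88.2, 110.2]
force: [3.5, 1.6, -7.7]
grip_width: 0.0251
t 73.53 tcp [0.4419 0.0924 0.082 ] jaw -37.6 F [ 3.5  1.6 -7.7] w 0.0251 j7 -49
r 0.1295 ang sealer frame 177.74 goal 323 to go deg 145.26
[-0.001, -0.0067],[-0.0001, -0.0068],[0.0003, -0.0068],[0.0006, -0.0068],[0.001, -0.0067],[0.0013, -0.0067],[0.0017, -0.0066],[0.002, -0.0065],[0.0024, -0.0064],
[-0.01059065  0.02882092 -0.99952849]
```

```bash
python3 -m pendant '{"xyz":[[-0.0007,-0.0067,0.0005],[0,-0.0068,0],[0.0003,-0.0068,0.0005],[0.0006,-0.0068,0],[0.001,-0.0067,0],[0.0013,-0.0067,0.0005],[0.0017,-0.0066,0],[0.002,-0.0065,0]],"turn":[0,0,0,0,0,0,0,0]}' 0.2 30
python3 -c "
from h import *
st();arc(323,3)
o=readout.get_obs();print(R.from_euler('xyz',o['tool_rot'],degrees=True).as_matrix()[:,0])"
```

```text
time_s: 74.53
tool_pos: [0.4492, 0.0371, 0.0841]
tool_rot: [-127.3, 88.1, 105.2]
force: [4.7, 3.8, -6.7]
grip_width: 0.0252
t 74.53 tcp [0.4492 0.0371 0.0841] jaw -37.5 F [ 4.7  3.8 -6.7] w 0.0252 j7 -42
r 0.1292 ang sealer frame 202.64 goal 323 to go deg 120.36
[0.0017, -0.0066],[0.0028, -0.0062],[0.0031, -0.0061],[0.0034, -0.0059],[0.0037, -0.0057],[0.004, -0.0055],[0.0043, -0.0053],[0.0046, -0.005],[0.0048, -0.0048],
[-0.00873629  0.03219978 -0.99944327]
```

```bash
python3 -m pendant '{"xyz":[[0.002,-0.0066,0],[0.0028,-0.0063,0],[0.003,-0.0061,0],[0.0033,-0.006,0],[0.0037,-0.0057,0],[0.004,-0.0055,0],[0.0043,-0.0053,0],[0.0046,-0.005,0],[0.0048,-0.0048,0]],"turn":[0,0,0,0,0,0,0,0,0]}' 0.2 30
python3 -c "
from h import *
st();arc(323,3)
o=readout.get_obs();print(R.from_euler('xyz',o['tool_rot'],degrees=True).as_matrix()[:,0])"
```

```text
time_s: 75.65
tool_pos: [0.4807, -0.0117, 0.083]
tool_rot: [-121.1, 87.6, 111.6]
force: [1.6, 3.7, -7.5]
grip_width: 0.0253
t 75.65 tcp [ 0.4807 -0.0117  0.083 ] jaw -37.3 F [ 1.6  3.7 -7.5] w 0.0253 j7 -25
r 0.1289 ang sealer frame 228.67 goal 323 to go deg 94.33
[0.0042, -0.0054],[0.0052, -0.0044],[0.0054, -0.0041],[0.0057, -0.0038],[0.0058, -0.0035],[0.006, -0.0032],[0.0062, -0.0029],[0.0063, -0.0025],[0.0064, -0.0022],
[-0.01542364  0.03890281 -0.99912396]
```

```bash
python3 -m pendant '{"xyz":[[0.0045,-0.005,0.0005],[0.0052,-0.0045,0],[0.0055,-0.0042,0],[0.0057,-0.004,0.0005],[0.006,-0.0035,0],[0.006,-0.0032,0],[0.0062,-0.003,0.0005],[0.0063,-0.0026,0],[0.0064,-0.0022,0]],"turn":[0,0,0,0,0,0,0,0,0]}' 0.2 30
python3 -c "
from h import *
st();arc(323,3)
o=readout.get_obs();print(R.from_euler('xyz',o['tool_rot'],degrees=True).as_matrix()[:,0])"
```

```text
time_s: 76.78
tool_pos: [0.5338, -0.0433, 0.0831]
tool_rot: [-114.8, 87.3, 118.1]
force: [0.2, 4.0, -8.1]
grip_width: 0.0253
t 76.78 tcp [ 0.5338 -0.0433  0.0831] jaw -37.1 F [ 0.2  4.  -8.1] w 0.0253 j7 -15
r 0.1292 ang sealer frame 256.37 goal 323 to go deg 66.63
[0.0063, -0.0026],[0.0067, -0.0014],[0.0067, -0.0011],[0.0068, -0.0007],[0.0068, -0.0004],[0.0068, -0.0],[0.0068, 0.0003],[0.0068, 0.0007],[0.0067, 0.001],
[-0.02227701  0.04180654 -0.99887734]
```

```bash
python3 -m pendant '{"xyz":[[0.0065,-0.002,0.0005],[0.0067,-0.0015,0],[0.0067,-0.001,0],[0.0068,-0.0007,0.0005],[0.0068,-0.0004,0],[0.0068,0,0],[0.0068,0.0003,0.0005],[0.0068,0.0007,0],[0.0067,0.001,0]],"turn":[0,0,0,0,0,0,0,0,0]}' 0.2 30
python3 -c "
from h import *
st();arc(323,3)
o=readout.get_obs();print(R.from_euler('xyz',o['tool_rot'],degrees=True).as_matrix()[:,0])"
```

```text
time_s: 77.9
tool_pos: [0.596, -0.0467, 0.0832]
tool_rot: [-107.7, 87.1, 125.2]
force: [-2.2, 4.8, -7.6]
grip_width: 0.0259
t 77.9 tcp [ 0.596  -0.0467  0.0832] jaw -37.1 F [-2.2  4.8 -7.6] w 0.0259 j7 -12
r 0.1297 ang sealer frame 284.19 goal 323 to go deg 38.81
[0.0067, 0.0012],[0.0066, 0.0018],[0.0064, 0.0022],[0.0063, 0.0025],[0.0062, 0.0028],[0.006, 0.0032],[0.0059, 0.0035],[0.0057, 0.0038],[0.0055, 0.0041],
[-0.02938014  0.0416517  -0.99870013]
```

```bash
python3 -m pendant '{"xyz":[[0.0067,0.0012,0],[0.0066,0.0018,0.0005],[0.0064,0.0022,0],[0.0063,0.0025,0],[0.0062,0.0028,0],[0.006,0.0032,0],[0.0059,0.0035,0.0005],[0.0057,0.0038,0],[0.0055,0.0041,0],[0.005,0.004,0]],"turn":[0,0,0,0,0,0,0,0,0,0]}' 0.2 30
python3 -c "
from h import *
st();arc(323,1)
o=readout.get_obs();print(R.from_euler('xyz',o['tool_rot'],degrees=True).as_matrix()[:,0])"
```

```text
time_s: 79.15
tool_pos: [0.6575, -0.017, 0.0825]
tool_rot: [-99.4, 86.9, 133.5]
force: [-4.3, 2.8, -7.6]
grip_width: 0.0256
t 79.15 tcp [ 0.6575 -0.017   0.0825] jaw -37.1 F [-4.3  2.8 -7.6] w 0.0256 j7 -15
r 0.1304 ang sealer frame 314.65 goal 323 to go deg 8.35
[0.0014, 0.0018],[0.0017, 0.0016],[0.0016, 0.0016],[0.0016, 0.0016],[0.0016, 0.0016],[0.0015, 0.0017],[0.0015, 0.0017],[0.0015, 0.0017],[0.0005, 0.0006],
[-0.03718204  0.03919394 -0.9985396 ]
```

```bash
python3 -m pendant '{"xyz":[[0.004,0.005,-0.002],[0.0035,0.0045,-0.002],[0.002,0.003,-0.001],[0,0,0]],"turn":[0,0,0,0]}' 0.2 20
python3 -c "
from h import *
st([.6694,-.0024,.079]);arc(323,1)"
```

```text
time_s: 79.65
tool_pos: [0.6685, -0.0058, 0.0778]
tool_rot: [-97.6, 87.1, 135.3]
force: [-2.1, 3.4, -7.1]
grip_width: 0.0253
t 79.65 tcp [ 0.6685 -0.0058  0.0778] jaw -37.1 F [-2.1  3.4 -7.1] w 0.0253 j7 -16
to go [0.0009 0.0034 0.0012]
r 0.1304 ang sealer frame 321.56 goal 323 to go deg 1.44
[0.0012, 0.002],[0.0006, 0.0008],
```

```bash
python3 -m pendant '{"xyz":[[0.0006,0.001,0],[0,0,0],[0,0,0],[0,0,0]],"turn":[0,0,0,0]}' 0.42 20
python3 -c "
from h import *
st()
for c in ('scene','top'): 
  read_camera(c);find(c,'knob_mid')
snap('scene','s20.png',(220,200,340,290),6)"
```

```text
time_s: 80.15
tool_pos: [0.6731, -0.0072, 0.0824]
tool_rot: [-105.4, 87.5, 127.4]
force: [-0.5, 0.4, -0.9]
grip_width: 0.0364
t 80.15 tcp [ 0.6731 -0.0072  0.0824] jaw -37.2 F [-0.5  0.4 -0.9] w 0.0364 j7 -16
scene knob_mid 0.44 [ 0.6669 -0.0054  0.097 ] [272. 269.]
top knob_mid 0.41 [ 0.3326  0.4121 -0.0032] [171. 338.]
```

View pics/s20.png

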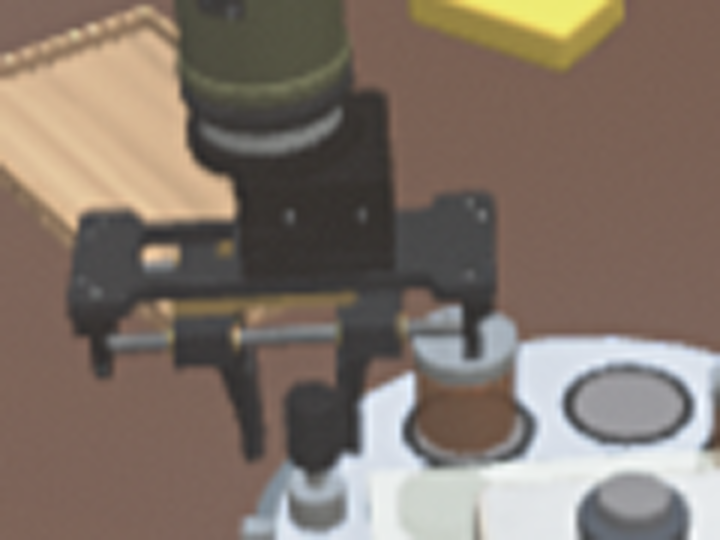

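```bash
python3 -m pendant '{"xyz":[[-0.0045,0.002,-0.003],[0,0,0],[0,0,0]],"turn":[0,0,0]}' 0.42 15
python3 -m pendant '{"xyz":[[0,0,0],[0,0,0],[0,0,0],[0,0,0],[0,0,0]],"turn":[0,0,0,0,0]}' 0.2 15
python3 -c "
from h import *
st()"
python3 -m pendant '{"xyz":[[0.0012,0.0015,0],[0.0012,0.0015,0],[0.0012,0.0015,0],[0,0,0]],"turn":[0,0,0,0]}' 0.2 15
python3 -c "
from h import *
st()"
```

```text
time_s: 80.78
tool_pos: [0.6685, -0.0054, 0.0788]
tool_rot: [-105.0, 87.6, 127.8]
force: [1.3, -0.4, 0.0]
grip_width: 0.0368
time_s: 81.4
tool_pos: [0.6685, -0.0052, 0.0788]
tool_rot: [-104.9, 87.6, 127.9]
force: [-1.2, 1.0, 0.0]
grip_width: 0.0258
t 81.4 tcp [ 0.6685 -0.0052  0.0788] jaw -37.2 F [-1.2  1.   0. ] w 0.0258 j7 -16
time_s: 81.9
tool_pos: [0.6712, -0.002, 0.0758]
tool_rot: [-99.2, 87.6, 133.5]
force: [0.7, 0.2, -6.0]
grip_width: 0.0259
t 81.9 tcp [ 0.6712 -0.002   0.0758] jaw -37.3 F [ 0.7  0.2 -6. ] w 0.0259 j7 -16
```

```bash
python3 -m pendant '{"xyz":[[0,0,0],[0,0,0],[0,0,0],[0,0,-0.006],[0,0,-0.006],[0,0,0],[0,0,0]],"turn":[0,0,0,0,0,0,0]}' 0.42 20
python3 -c "
from h import *
st()
for c in ('scene','top'): 
  read_camera(c);find(c,'knob_mid')
snap('scene','s21.png',(220,200,340,290),6)"
```

```text
time_s: 82.78
tool_pos: [0.6724, -0.0006, 0.0657]
tool_rot: [-104.9, 87.6, 127.9]
force: [0.3, 1.4, 0.6]
grip_width: 0.0367
t 82.78 tcp [ 0.6724 -0.0006  0.0657] jaw -37.2 F [0.3 1.4 0.6] w 0.0367 j7 -16
scene knob_mid 0.73 [ 0.5738 -0.0128  0.0288] [297. 274.]
scene knob_mid 0.66 [ 0.6649 -0.0002  0.0824] [273. 273.]
```

View pics/s21.png

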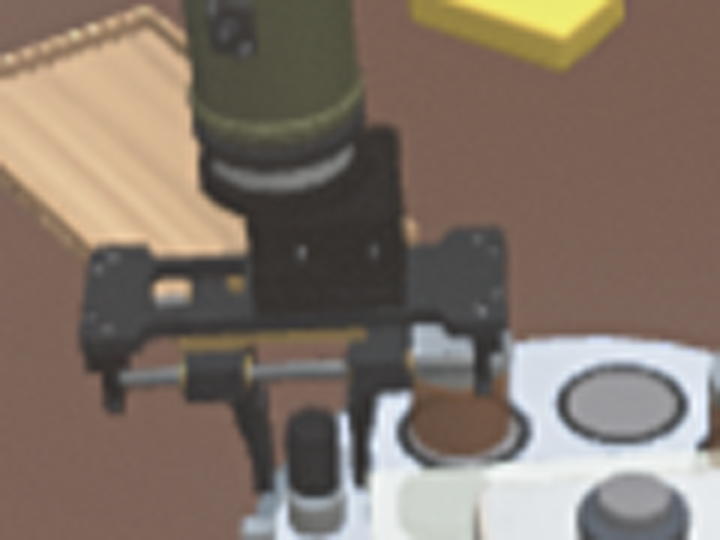

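The plunger is home at loading: knob down on the sleeve at crop (315,455), z = 0.082. I quickly use the locked knob to level the tool, then let go.

```bash
python3 -m pendant '{"xyz":[[-0.001,-0.001,-0.002],[0,0,0],[0,0,0],[0,0,0],[-0.003,0.004,0],[-0.003,0.005,0],[-0.003,0.005,0],[-0.003,0.005,0],[-0.003,0.005,0],[-0.003,0.005,0]],"turn":[0,0,0,0,0,0,0,0,0,0]}' 0.2 20
python3 -c "
from h import *
st()
o=readout.get_obs();print(R.from_euler('xyz',o['tool_rot'],degrees=True).as_matrix()[:,0])"
```

```text
time_s: 84.28
tool_pos: [0.671, -0.0012, 0.0688]
tool_rot: [102.7, 88.6, -25.5]
force: [9.2, -7.8, -5.9]
grip_width: 0.0254
t 84.28 tcp [ 0.671  -0.0012  0.0688] jaw -38.2 F [ 9.2 -7.8 -5.9] w 0.0254 j7 -18
[ 0.02192374 -0.01044763 -0.99970505]
```

```bash
python3 -m pendant '{"xyz":[[0,0,0],[0,0,0],[0,0,0],[0,0,0],[0,0,0.03],[0,0,0.04],[0,0,0.04],[0,0,0.02],[-0.02,-0.005,0],[-0.03,-0.005,0]],"turn":[0,0,0,0,0,0,0,0,0,0]}' 1 20
python3 -m pendant '{"xyz":[[-0.025,-0.005,0],[0,0,0],[0,0,0]],"turn":[0,0,0]}' 1 20
python3 -c "
from h import *
st([.575,-.0165,.12])
o=readout.get_obs();print(R.from_euler('xyz',o['tool_rot'],degrees=True).as_matrix()[:,0])
for c in ('scene','top'): 
  read_camera(c);find(c,'knob_mid');find(c,'jar0');find(c,'tray')
snap('top','t22.png',(240,150,440,300),4)"
```

```text
time_s: 85.52
tool_pos: [0.6191, -0.0083, 0.2007]
tool_rot: [99.4, 88.8, -28.6]
force: [1.2, 0.9, 1.2]
grip_width: 0.087
time_s: 85.9
tool_pos: [0.5918, -0.0124, 0.1993]
tool_rot: [103.1, 89.0, -24.8]
force: [0.6, 0.9, 0.6]
grip_width: 0.0873
t 85.9 tcp [ 0.5918 -0.0124  0.1993] jaw -37.9 F [0.6 0.9 0.6] w 0.0873 j7 -24
to go [-0.0168 -0.0041 -0.0793]
[ 0.01544424 -0.0071466  -0.99985519]
scene knob_mid 0.7 [0.6663 0.0011 0.085 ] [273. 273.]
scene jar0 0.78 [ 0.5699 -0.0166  0.0364] [297. 271.]
scene jar0 0.78 [ 0.2806  0.3067 -0.0018] [445. 296.]
scene jar0 0.68 [0.3022 0.2118 0.0004] [416. 283.]
scene jar0 0.68 [0.6769 0.4324 0.0027] [375. 388.]
scene jar0 0.58 [ 0.5335 -0.3272 -0.0051] [249. 231.]
scene jar0 0.56 [0.477  0.0925 0.0381] [346. 276.]
scene jar0 0.19 [ 0.5742 -0.0102  0.0341] [297. 273.]
scene tray 0.22 [ 0.6981 -0.3868  0.0009] [196. 239.]
top jar0 0.97 [0.3019 0.2174 0.0001] [253. 351.]
top jar0 0.95 [ 0.284   0.3012 -0.0003] [217. 359.]
top tray 0.55 [ 0.5398 -0.3343 -0.0017] [486. 249.]
```

View pics/t22.png

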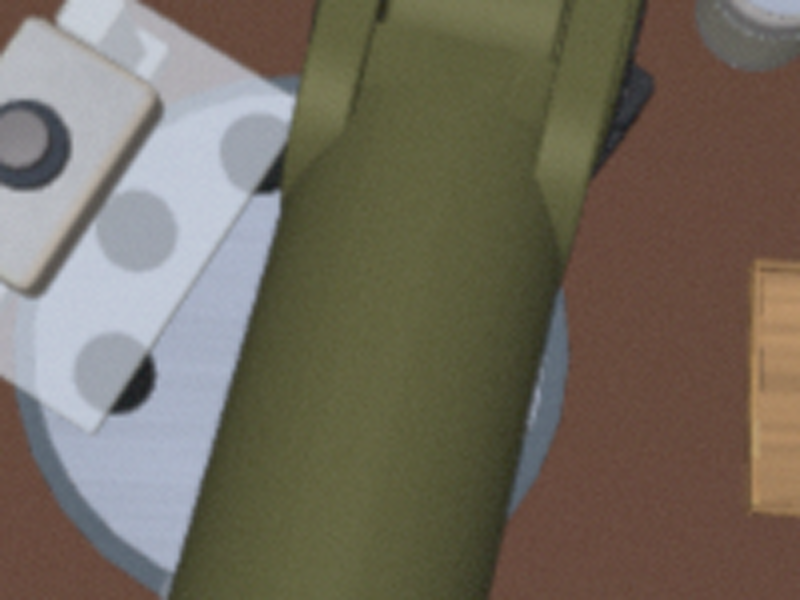

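```bash
python3 -m pendant '{"xyz":[[-0.018,-0.004,0],[0,0,-0.03],[0,0,-0.03],[0,0,-0.01],[0,0,0],[0,0,0]],"turn":[0,0,0,0,0,0]}' 1 20
python3 -c "
from h import *
st([.573,-.0165,.060])"
```

```text
time_s: 87.1
tool_pos: [0.5751, -0.0178, 0.1299]
tool_rot: [104.3, 88.8, -23.7]
force: [-0.2, -0.4, -0.1]
grip_width: 0.087
t 87.1 tcp [ 0.5751 -0.0178  0.1299] jaw -38.0 F [-0.2 -0.4 -0.1] w 0.087 j7 -22
to go [-0.0021  0.0013 -0.0699]
```

```bash
python3 -m pendant '{"xyz":[[-0.002,0.001,-0.03],[0,0,-0.025],[0,0,-0.01],[0,0,0],[0,0,0]],"turn":[0,0,0,0,0]}' 1 20
python3 -c "
from h import *
st([.573,-.0165,.060])"
```

```text
time_s: 87.72
tool_pos: [0.578, -0.0166, 0.0692]
tool_rot: [114.4, 88.3, -13.5]
force: [-0.4, 0.8, 0.4]
grip_width: 0.0872
t 87.72 tcp [ 0.578  -0.0166  0.0692] jaw -38.0 F [-0.4  0.8  0.4] w 0.0872 j7 -19
to go [-0.005   0.0001 -0.0092]
```

```bash
python3 -m pendant '{"xyz":[[-0.005,0,-0.006],[0,0,-0.003],[0,0,0],[0,0,0]],"turn":[0,0,0,0]}' 1 30
python3 -c "
from h import *
st([.573,-.0165,.060])"
python3 -m pendant '{"xyz":[[0,0,0],[0,0,0],[0,0,0],[0,0,0],[0,0,0],[0,0,0.02],[0,0,0.03],[0,0,0.03],[0,0,0.02],[0,0,0]],"turn":[0,0,0,0,0,0,0,0,0,0]}' 0.4 30
python3 -c "
from h import *
st([.538,-.27,.1])
for u,v in ((428,215),(549,218),(547,283),(428,279)): print(ray('top',u,v,.018)[:2])"
```

```text
time_s: 88.22
tool_pos: [0.5736, -0.0164, 0.0612]
tool_rot: [117.1, 88.2, -10.9]
force: [-1.0, 0.7, 0.4]
grip_width: 0.087
t 88.22 tcp [ 0.5736 -0.0164  0.0612] jaw -37.9 F [-1.   0.7  0.4] w 0.087 j7 -19
to go [-0.0006 -0.0001 -0.0012]
time_s: 89.48
tool_pos: [0.5729, -0.0172, 0.167]
tool_rot: [117.3, 88.2, -10.7]
force: [0.2, -0.8, -2.2]
grip_width: 0.0498
t 89.47 tcp [ 0.5729 -0.0172  0.167 ] jaw -38.0 F [ 0.2 -0.8 -2.2] w 0.0498 j7 -25
to go [-0.0349 -0.2528 -0.067 ]
[ 0.61971535 -0.19603573]
[ 0.61052551 -0.47934232]
[ 0.45787864 -0.46467815]
[ 0.4681651 -0.1912831]
```

```bash
python3 -m pendant '{"xyz":[[-0.003,-0.025,0],[-0.003,-0.035,0],[-0.003,-0.04,0],[-0.003,-0.04,0],[-0.003,-0.04,0],[-0.003,-0.04,0],[-0.003,-0.04,0],[-0.003,-0.04,0],[-0.003,-0.03,0],[0,-0.015,0]],"turn":[0,0,0,0,0,0,0,0,0,0]}' 0.4 30
python3 -c "
from h import *
st([.536,-.39,.032])
o=readout.get_obs();print(R.from_euler('xyz',o['tool_rot'],degrees=True).as_matrix()[:,0])"
```

```text
time_s: 90.72
tool_pos: [0.5378, -0.3653, 0.155]
tool_rot: [131.3, 89.2, 3.8]
force: [-0.3, 0.4, -1.4]
grip_width: 0.0496
t 90.72 tcp [ 0.5378 -0.3653  0.155 ] jaw -37.6 F [-0.3  0.4 -1.4] w 0.0496 j7 15
to go [-0.0018 -0.0247 -0.123 ]
[ 0.01365913  0.00089819 -0.99990631]
```

```bash
python3 -m pendant '{"xyz":[[0,-0.012,-0.01],[0,0,-0.03],[0,0,-0.03],[0,0,-0.02],[0,0,0],[0,0,0]],"turn":[0,0,0,0,0,0]}' 0.4 30
python3 -c "
from h import *
st([.536,-.39,.031])"
```

```text
time_s: 91.48
tool_pos: [0.5355, -0.3769, 0.0565]
tool_rot: [156.1, 89.5, 28.5]
force: [0.2, -0.0, -0.8]
grip_width: 0.0492
t 91.47 tcp [ 0.5355 -0.3769  0.0565] jaw -37.6 F [ 0.2 -0.  -0.8] w 0.0492 j7 19
to go [ 0.0005 -0.0131 -0.0255]
```

```bash
python3 -m pendant '{"xyz":[[0,-0.01,0],[0,0,-0.012],[0,0,-0.008],[0,0,-0.004],[0,0,0]],"turn":[0,0,0,0,0]}' 0.4 30
python3 -c "
from h import *
st([.536,-.39,.031])"
python3 -m pendant '{"xyz":[[0,0,-0.0015],[0,0,-0.0015],[0,0,0]],"turn":[0,0,0]}' 0.4 30
python3 -c "
from h import *
st()"
```

```text
time_s: 92.1
tool_pos: [0.5368, -0.3885, 0.0331]
tool_rot: [139.8, 89.4, 12.2]
force: [-0.3, 1.0, -2.6]
grip_width: 0.0495
t 92.1 tcp [ 0.5368 -0.3885  0.0331] jaw -37.6 F [-0.3  1.  -2.6] w 0.0495 j7 20
to go [-0.0008 -0.0015 -0.0021]
time_s: 92.48
tool_pos: [0.5371, -0.3887, 0.031]
tool_rot: [137.8, 89.3, 10.2]
force: [0.5, 0.0, -2.3]
grip_width: 0.0493
t 92.47 tcp [ 0.5371 -0.3887  0.031 ] jaw -37.6 F [ 0.5  0.  -2.3] w 0.0493 j7 21
```

```bash
python3 -m pendant '{"xyz":[[0,0,-0.0015],[0,0,-0.0015],[0,0,0]],"turn":[0,0,0]}' 0.4 30
python3 -m pendant '{"xyz":[[0,0,0],[0,0,0],[0,0,0],[0,0,0],[0,0,0.02],[0,0,0.04],[0,0,0.05],[0,0,0.05]],"turn":[0,0,0,0,0,0,0,0]}' 1 30
python3 -m pendant '{"xyz":[[-0.004,0.04,0],[-0.006,0.05,0],[-0.006,0.05,0],[-0.006,0.05,0],[-0.006,0.05,0],[-0.006,0.05,0],[-0.006,0.05,0],[-0.006,0.05,0],[-0.006,0.05,0],[0,0.03,0]],"turn":[0,0,0,0,0,0,0,0,0,0]}' 1 30
python3 -c "
from h import *
st([.476,.0905,.060])
o=readout.get_obs();print(R.from_euler('xyz',o['tool_rot'],degrees=True).as_matrix()[:,0])
for c in ('scene','top'): 
  read_camera(c);find(c,'knob_mid');find(c,'jar0')
snap('top','t23.png',(240,150,560,390),2.5)"
```

```text
time_s: 92.85
tool_pos: [0.5373, -0.389, 0.031]
tool_rot: [140.8, 89.2, 13.2]
force: [0.4, -0.8, -2.2]
grip_width: 0.0495
time_s: 93.85
tool_pos: [0.5357, -0.3879, 0.1952]
tool_rot: [152.9, 89.4, 25.3]
force: [0.3, 0.1, 0.6]
grip_width: 0.0872
time_s: 95.1
tool_pos: [0.4822, 0.0837, 0.213]
tool_rot: [143.4, 88.2, 14.7]
force: [0.7, -0.0, -0.4]
grip_width: 0.0869
t 95.1 tcp [0.4822 0.0837 0.213 ] jaw -38.7 F [ 0.7 -0.  -0.4] w 0.0869 j7 -56
to go [-0.0062  0.0068 -0.153 ]
[ 0.03087737  0.00810735 -0.9994903 ]
scene knob_mid 0.52 [0.6635 0.001  0.0829] [274. 273.]
scene jar0 0.91 [ 0.2823  0.3065 -0.003 ] [445. 297.]
scene jar0 0.82 [0.3017 0.2129 0.0018] [417. 282.]
scene jar0 0.8 [0.4753 0.0952 0.0369] [347. 276.]
scene jar0 0.64 [ 0.5316 -0.3885  0.0043] [239. 221.]
top knob_mid 0.67 [ 0.6669 -0.0049  0.0781] [348. 190.]
top jar0 0.87 [ 0.2819  0.3006 -0.0008] [217. 360.]
top jar0 0.81 [0.302  0.2118 0.0038] [255. 352.]
top jar0 0.6 [ 0.5352 -0.3907  0.0042] [511. 251.]
```

View pics/t23.png

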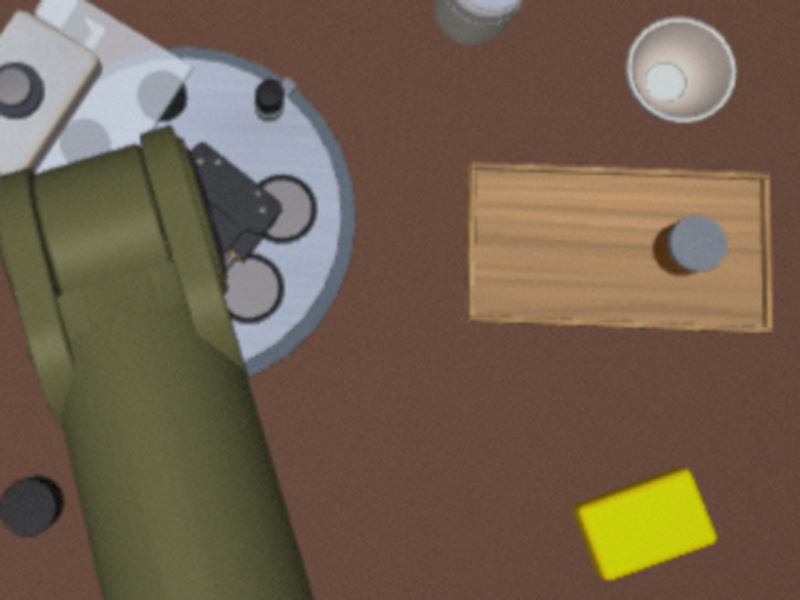

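The first jar stands in the tray at crop (695,245), pinpointed at (0.533,-0.390,0.004). Now the second, on pad 0.

```bash
python3 -m pendant '{"xyz":[[-0.006,0.007,0],[0,0,-0.03],[0,0,-0.03],[0,0,-0.02],[0,0,0],[0,0,0]],"turn":[0,0,0,0,0,0]}' 1 20
python3 -c "
from h import *
st([.4765,.092,.060])
for c in ('scene','top'): 
  read_camera(c);find(c,'jar0')
"
```

```text
time_s: 96.2
tool_pos: [0.4763, 0.0853, 0.1317]
tool_rot: [145.3, 88.1, 16.0]
force: [-1.1, -0.9, 0.4]
grip_width: 0.0869
t 96.2 tcp [0.4763 0.0853 0.1317] jaw -39.3 F [-1.1 -0.9  0.4] w 0.0869 j7 -53
to go [ 0.0002  0.0067 -0.0717]
scene jar0 0.71 [ 0.5311 -0.3885  0.0039] [239. 221.]
scene jar0 0.7 [ 0.2832  0.3074 -0.0013] [445. 297.]
scene jar0 0.67 [0.4798 0.0944 0.0383] [345. 277.]
scene jar0 0.65 [ 0.3017  0.2169 -0.0005] [417. 284.]
top jar0 0.76 [ 0.5351 -0.387   0.0067] [510. 251.]
top jar0 0.63 [ 0.3041  0.2159 -0.0007] [254. 350.]
top jar0 0.57 [0.2827 0.299  0.0009] [218. 360.]
```

```bash
python3 -m pendant '{"xyz":[[0,0.007,-0.005],[0,0,-0.02],[0,0,-0.02],[0,0,-0.01],[0,0,0],[0,0,0]],"turn":[0,0,0,0,0,0]}' 1 20
python3 -c "
from h import *
st([.4765,.092,.060]);snap('scene','s24.png',(300,200,420,300),6)
"
```

```text
time_s: 97.15
tool_pos: [0.478, 0.0958, 0.0766]
tool_rot: [148.5, 87.9, 19.3]
force: [0.3, -0.1, -0.2]
grip_width: 0.0868
t 97.15 tcp [0.478  0.0958 0.0766] jaw -39.2 F [ 0.3 -0.1 -0.2] w 0.0868 j7 -48
to go [-0.0015 -0.0038 -0.0166]
```

View pics/s24.png

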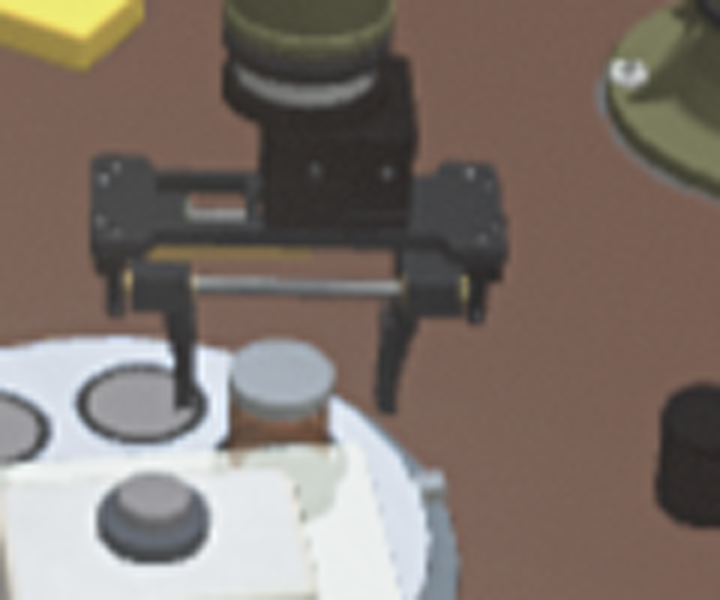

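The jar is between the open fingers (lid at crop (282,378)). I lower and grip.

```bash
python3 -m pendant '{"xyz":[[-0.001,-0.003,-0.01],[0,0,-0.006],[0,0,-0.001],[0,0,0]],"turn":[0,0,0,0]}' 1 30
python3 -c "
from h import *
st([.4765,.092,.060])"
python3 -m pendant '{"xyz":[[0,0,0],[0,0,0],[0,0,0],[0,0,0],[0,0,0],[0,0,0]],"turn":[0,0,0,0,0,0]}' 0.4 30
python3 -m pendant '{"xyz":[[0,0,0.02],[0,0,0.03],[0,0,0.03],[0,0,0.02],[0,0,0]],"turn":[0,0,0,0,0]}' 0.4 30
python3 -c "
from h import *
st([.541,-.275,.1])
o=readout.get_obs();print(R.from_euler('xyz',o['tool_rot'],degrees=True).as_matrix()[:,0])"
```

```text
time_s: 97.7
tool_pos: [0.4775, 0.0928, 0.0592]
tool_rot: [149.8, 87.8, 20.6]
force: [0.1, -0.4, -0.5]
grip_width: 0.0869
t 97.7 tcp [0.4775 0.0928 0.0592] jaw -39.2 F [ 0.1 -0.4 -0.5] w 0.0869 j7 -46
to go [-0.001  -0.0008  0.0008]
time_s: 98.45
tool_pos: [0.4779, 0.093, 0.0597]
tool_rot: [150.1, 87.7, 21.0]
force: [-0.0, 0.6, -0.7]
grip_width: 0.0491
time_s: 99.08
tool_pos: [0.4757, 0.0922, 0.1608]
tool_rot: [149.6, 88.0, 20.4]
force: [0.2, -0.1, -1.8]
grip_width: 0.0491
t 99.08 tcp [0.4757 0.0922 0.1608] jaw -39.2 F [ 0.2 -0.1 -1.8] w 0.0491 j7 -56
to go [ 0.0653 -0.3672 -0.0608]
[ 0.03343915  0.01241403 -0.99936365]
```

```bash
python3 -m pendant '{"xyz":[[0.003,-0.025,0],[0.006,-0.035,0],[0.007,-0.04,0],[0.007,-0.04,0],[0.007,-0.04,0],[0.007,-0.04,0],[0.007,-0.04,0],[0.007,-0.04,0],[0.005,-0.03,0],[0,-0.01,0]],"turn":[0,0,0,0,0,0,0,0,0,0]}' 0.4 30
python3 -c "
from h import *
st([.541,-.275,.1])
o=readout.get_obs();print(R.from_euler('xyz',o['tool_rot'],degrees=True).as_matrix()[:,0])"
```

```text
time_s: 100.32
tool_pos: [0.5243, -0.2555, 0.1476]
tool_rot: [159.1, 88.9, 30.2]
force: [-0.2, -0.2, -1.0]
grip_width: 0.0491
t 100.33 tcp [ 0.5243 -0.2555  0.1476] jaw -38.8 F [-0.2 -0.2 -1. ] w 0.0491 j7 3
to go [ 0.0167 -0.0195 -0.0476]
[ 0.0172053   0.01002624 -0.99980171]
```

```bash
python3 -m pendant '{"xyz":[[0.008,-0.01,0],[0.008,-0.006,-0.02],[0,0,-0.03],[0,0,-0.025],[0,0,0],[0,0,0]],"turn":[0,0,0,0,0,0]}' 0.4 30
python3 -c "
from h import *
st([.541,-.275,.03])"
```

```text
time_s: 101.08
tool_pos: [0.5388, -0.2669, 0.0665]
tool_rot: [-179.1, 89.0, 52.2]
force: [0.2, 0.3, -1.6]
grip_width: 0.0494
t 101.08 tcp [ 0.5388 -0.2669  0.0665] jaw -38.7 F [ 0.2  0.3 -1.6] w 0.0494 j7 8
to go [ 0.0022 -0.0081 -0.0365]
```

```bash
python3 -m pendant '{"xyz":[[0,-0.005,-0.015],[0,0,-0.012],[0,0,-0.006],[0,0,-0.002],[0,0,0]],"turn":[0,0,0,0,0]}' 0.4 30
python3 -m pendant '{"xyz":[[0,0,-0.0015],[0,0,-0.0015],[0,0,0]],"turn":[0,0,0]}' 0.4 30
python3 -m pendant '{"xyz":[[0,0,-0.0015],[0,0,-0.0015],[0,0,0]],"turn":[0,0,0]}' 0.4 30
```

```text
time_s: 101.7
tool_pos: [0.54, -0.2723, 0.0308]
tool_rot: [173.8, 88.9, 45.1]
force: [-0.8, 0.5, -1.1]
grip_width: 0.0492
time_s: 102.08
tool_pos: [0.5403, -0.2728, 0.0293]
tool_rot: [171.6, 88.8, 42.9]
force: [-0.0, 0.3, -2.3]
grip_width: 0.0494
time_s: 102.45
tool_pos: [0.5406, -0.2732, 0.0293]
tool_rot: [172.8, 88.7, 44.1]
force: [-0.3, 0.2, -1.0]
grip_width: 0.0496
```

z stopped falling, so the jar is on the tray floor. I release, rise and check everything.

```bash
python3 -m pendant '{"xyz":[[0,0,0],[0,0,0],[0,0,0],[0,0,0],[0,0,0.02],[0,0,0.04],[0,0,0.05],[0,0,0.06],[0,0,0.06],[0,0,0.05]],"turn":[0,0,0,0,0,0,0,0,0,0]}' 1 30
python3 -m pendant '{"xyz":[[-0.04,0.04,0.02],[-0.04,0.04,0.02],[-0.03,0.04,0],[0,0,0],[0,0,0],[0,0,0]],"turn":[0,0,0,0,0,0]}' 1 30
python3 -c "
from h import *
st()
for c in ('scene','top'): 
  read_camera(c);find(c,'knob_mid');find(c,'jar0');find(c,'start_top')
snap('top','t25.png');snap('scene','s25.png')
snap('scene','s26.png',(190,170,410,340),3.5)"
```

```text
time_s: 103.7
tool_pos: [0.5371, -0.2731, 0.3201]
tool_rot: [176.9, 88.8, 48.0]
force: [1.2, 0.1, -0.7]
grip_width: 0.0871
time_s: 104.45
tool_pos: [0.4334, -0.1659, 0.3621]
tool_rot: [174.7, 89.1, 45.0]
force: [0.1, -0.1, -0.2]
grip_width: 0.0873
t 104.45 tcp [ 0.4334 -0.1659  0.3621] jaw -39.7 F [ 0.1 -0.1 -0.2] w 0.0873 j7 -34
scene knob_mid 0.6 [ 0.6684 -0.0021  0.083 ] [272. 273.]
scene knob_mid 0.31 [0.4732 0.0962 0.0385] [347. 276.]
scene knob_mid 0.21 [0.4934 0.0196 0.0344] [325. 267.]
scene jar0 0.73 [ 0.5342 -0.3873  0.0069] [238. 220.]
scene jar0 0.63 [0.3024 0.2156 0.0033] [417. 282.]
scene jar0 0.58 [ 0.2782  0.3044 -0.0027] [445. 296.]
scene start_top 0.62 [0.6569 0.2121 0.1841] [324. 281.]
scene start_top 0.36 [ 0.5399 -0.2725  0.007 ] [257. 236.]
scene start_top 0.31 [0.476  0.0929 0.0396] [346. 275.]
scene start_top 0.19 [0.3316 0.414  0.001 ] [463. 323.]
top knob_mid 0.59 [ 0.6676 -0.004   0.0808] [347. 189.]
top jar0 0.69 [ 0.5455 -0.2797  0.0049] [463. 247.]
top jar0 0.64 [0.3023 0.2136 0.0023] [254. 351.]
top start_top 0.61 [0.6579 0.2037 0.179 ] [247. 183.]
top start_top 0.53 [ 0.289  -0.3419  0.0005] [495. 357.]
```

View pics/t25.png

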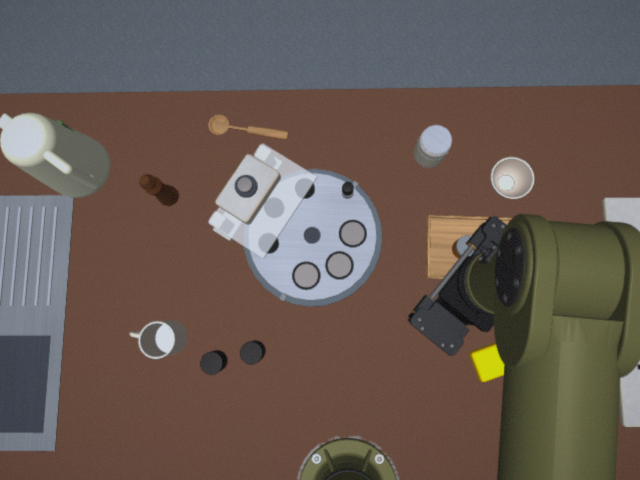

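View pics/s26.png

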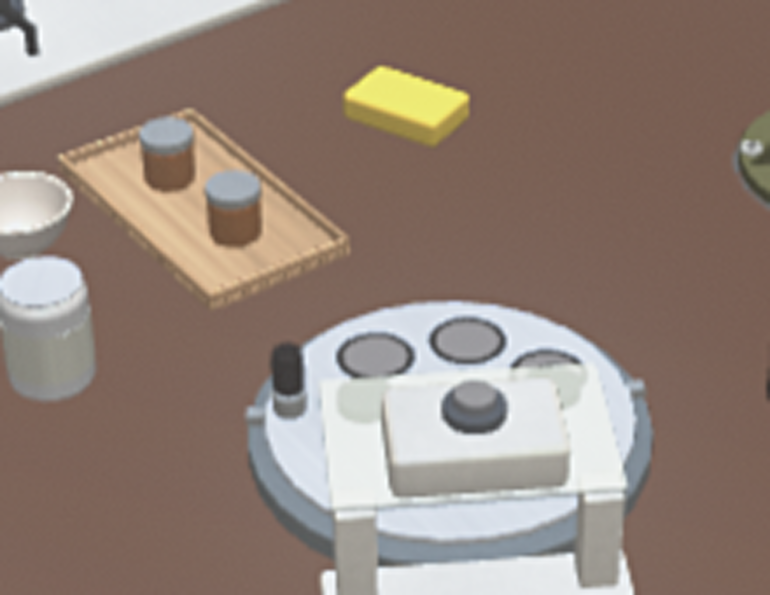

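Both amber jars stand upright in the tray (crop (168,155) and (233,210)). The knob is down at (288,375) beside the loading pointer, the pads are empty, and the bystanders and black look-alikes have not moved. Handing in.

```bash
python3 -c "
from h import *
print(sign_off())"
```

```text
the job is handed in; nothing more can be done
None
```

I sealed the two jars that were there (the third was absent) and handed the job in at about 104 s, in the order asked. The two black look-alikes stayed where they were.

- **Sealing:** I swung the carrier to loading and let the plunger drop, then stood the jars on pads 2 and 0. After the swing to sealing the knob read z ≈ 0.081, its home height. I then pressed the button to its bottom (z ≈ 0.1765, 20 N) and released it.
- **Final state:** The carrier is back at loading, with the knob at z ≈ 0.081–0.083, which is its home height. Both jars are upright on the tray floor, the button is up, and the robot touches nothing. The last pictures show the other kitchen things where they were.

**What went wrong or disagreed:**
- **First swing:** Turning with the plunger riding tilted the tool by about 8° and caused a brief 48 N force at the wrist. The knob slipped out of the fingers once. I re-gripped it, levelled the tool against the locked knob, and did the later swings with the plunger lifted.
- **Plunger drops:** It missed the slot on the first try at the sealing stop and again on the return to loading. A small nudge fixed it each time.
- **Camera readings:** The two cameras and the network readings differed by up to about 9 mm on some points, such as the button and one jar. In the last picture each camera reported only one of the two tray jars, but I could see both clearly in the scene view.

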